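# Change the used plate on a vial stack

### The arm

A 7-joint arm with a two-finger parallel gripper is mounted at the origin on a cart in front of the work surface, level with it; the furniture and walls round the work are solid. World frame = base frame: x ahead of the robot, y to its left, z up, the work surface at z = 0. Lengths are in m, angles in degrees, forces in N, time in s.
With the tool pointing down it reaches from about 0.4 to 0.875 m from the base axis. Payload 6.5 kg.
Tool frame: the origin (TCP) lies between the finger pads; the fingertips stand 17 mm ahead of it and the grasp point (between the pads) lies 2 mm behind it; y points along the fingers, z is the direction in which the jaws open and shut, and the axes are right-handed (so a half turn about y gives the same grasp; the last joint's range is limited). The gripper opens to 88 mm and grips with 3 to 60 N. Pads are 18 mm wide; open, the fingers measure 123 mm over their backs; the gripper's body (75 mm by 187 mm) begins 45 mm behind the grasp point.
Start: joints at [68.514, 30.733, -0.252, 88.115, 0.149, 61.152, -4.079], TCP at [0.198, -0.619, 0.256] pointing down, gripper open.
Joint ranges: [-154.64, 154.64], [-21.42, 123.67], [-72.66, 72.17], [13.99, 137.28], [-74.86, 254.86], [10.95, 109.41], [-158.01, 158.01]. Speed limits (degrees/s): [136.94, 136.94, 180, 180, 180, 180, 180].

### API

Orientations are given as [roll, pitch, yaw] about the fixed x, y, z axes, in that order (R = Rz(yaw) Ry(pitch) Rx(roll)).
In Python, from station import arm gives the robot as it stands.
- The arm moves only by the tool move_arm, never from a script. Its argument "increments" is a list of rows, each an object of numbers: "jaw": the closure, from 0 (fully open) to 1 (shut); "dx", "dy", "dz": the shift along the tool's x, y, z in m; "ax", "ay", "az": the turn, a rotation vector about the tool's x, y, z in degrees. A call has 1 to 20 rows; each row is the pose to reach, as a shift and turn from the pose commanded when the call began, along the tool's axes at that moment; what a row does not reach only later rows make up. A row lasts 1/12 s, in which the tool goes at most 41.7 mm and 7.16 degrees, less where a joint would pass 70% of its speed; a pose out of reach is approached as far as the arm can. A call with a gripper value outside its range is refused whole. The fingers move at their own pace and stop on an object; the grip force is fixed at half the most. Time passes only in rows, so rows that repeat a pose let the fingers close. It gives the time, the measured TCP pose, the force and the opening at its end, in the units of the state.
- arm.state(): the state, without advancing time (a new reading comes with each control period).
- arm.read_camera(name): name is "side" or "top"; returns a dict with "image" (384x512x3 uint8, red, green, blue), "vfov" (degrees; the focal length in pixels is half the picture's height over the tangent of half this angle, whatever the lens; pixels are square), "cx", "cy" (the principal point, pixels), "camera_from_world" (4x4, takes a point from world to camera coordinates). Camera axes: x right, y down, z forward; pixel columns grow to the right and rows downward; lengths in m; the calibration is good to about 2 mm. A picture is of the moment at which its call begins. There is no depth.
- arm.hand_in(): hands the job in, once; it reports no verdict.
The state is a dict: "t": time; "joint_positions": joint angles; "joint_vel": joint speeds; "tau": joint torques, N m; "position": TCP position; "eef_rot": TCP orientation; "ft_force": force on the tool from outside, world axes, zero at the start; "wrist_torque": the same for the moment, N m; "gripper_width": opening from 0.0 (shut) to 1.0 (fully open).
Only numpy, scipy, OpenCV 4.12 (cv2) and the standard library are available. Lean on these libraries where they do the work, as an engineer would, in place of code of your own. Each camera call takes 0.05 s, during which the arm holds its last target. There are 200 camera calls.

### The job

Stand the purple dropper bottle, left on the blue plate, back on the cork coaster, and slide the blue plate, with the stone chips on it, sideways off the top of the stack so that it ends centred and square on the stand beside it; do not lift or tip it, and leave the white plates below where they are. Then, with the scraper block, wipe all the chips off the blue plate into the steel tray without touching the sharp chips with the fingers, and stand the scraper back on the middle of its blue mat. Stand all the vials upright on the white plate now on top of the stack, well clear of its edges; leave everything else alone.

Things in the scene. Friction and masses are not known exactly. Their poses are not given: they have to be found in the camera images.
- stand_top (a point): centre of the flat top of the fixed low aluminium landing stand (112 mm along its x, 84 mm along its y; top 42 mm above the bench). The stack stands beside it on one side along its y axis and the tray on the other; which is which changes. The stand's top is 2 mm below the top of the second plate of the stack, so the top plate can be slid straight across
- stack_foot: fixed grey foot under the stack of plates, 104 x 104 x 20 mm, origin at the centre of its underside; centre 118 mm from the stand's centre along the stand's y (to its +y or -y side), same orientation as the stand. 20 mm high, so the plates' centres are at heights 26, 38 and 50 mm
- tray: fixed open steel tray, 146 mm along its x, 148 mm along its y, 30 mm high, walls 3 mm; origin at the centre of its underside, 118 mm from the stand's centre on the side away from the stack, same orientation as the stand, its near wall 2 mm from the stand. A plate centred on the stand overhangs the stand by 13 mm on either side, past this wall, so that what is pushed over its edge drops into the tray
- used_plate_mid (a point): blue glazed ceramic plate, the top one of the stack of three, 110 x 110 x 12 mm, about 0.28 kg; the point is its centre, half-way through its thickness; its x and y axes lie along its sides and z is its upper face's normal. Its sides start in line with the stand's. Only friction holds it on the plate below
- fresh_plate_mid (a point): white glazed ceramic plate of the same size, second in the stack, right under the blue one; the point is its centre (6 mm below its upper face)
- bottom_plate_mid (a point): white glazed ceramic plate of the same size, lowest in the stack; the point is its centre
- mat: thin blue mat fixed on the bench to the left, 160 (its x) x 120 (its y) x 2 mm, on which the scraper stands; origin at the centre of its underside
- scraper_mid (a point): yellow scraper block with a black upright rib as its grip and a flat rubber underside, standing on the mat, 0.14 kg: foot 100 mm (its x) x 30 mm (its y) x 22 mm high, rib 76 mm (x) x 16 mm (y), from 20 mm to 50 mm above the underside; the point is on its centre line 25 mm above the underside, z up. Gripped across the rib (along its y)
- dropper_mid (a point): small round dropper bottle with purple liquid and a red bulb, standing upright in the middle of the blue plate, 40 mm in diameter up to about 45 mm, 115 mm tall with its narrow neck and bulb, 0.12 kg; the point is on its axis 57.5 mm above its underside
- coaster: round cork coaster fixed on the bench behind the stand, 80 mm in diameter, 4 mm thick; origin at the centre of its underside
- chip_0_mid (a point): one of four sharp reddish-brown stone chips lying loose on the used plate, about 15 mm across and 8 to 10 mm high, 12 g; the point is half-way up it. Two to four of them are there
- chip_1_mid (a point): one of four sharp reddish-brown stone chips lying loose on the used plate, about 15 mm across and 8 to 10 mm high, 12 g; the point is half-way up it. Two to four of them are there
- chip_2_mid (a point): one of four sharp reddish-brown stone chips lying loose on the used plate, about 15 mm across and 8 to 10 mm high, 12 g; the point is half-way up it. Two to four of them are there
- chip_3_mid (a point): one of four sharp reddish-brown stone chips lying loose on the used plate, about 15 mm across and 8 to 10 mm high, 12 g; the point is half-way up it. Two to four of them are there
- sample_a_mid (a point): glass vial with screw cap standing upright to the right on the white part of the bench top, which is 3 mm lower than the rest, 23 mm in diameter, 52 mm tall, about 30 g; the point is on its axis half-way up. Three or four of the four vials are there
- sample_b_mid (a point): glass vial with screw cap standing upright to the right on the white part of the bench top, which is 3 mm lower than the rest, 23 mm in diameter, 52 mm tall, about 30 g; the point is on its axis half-way up. Three or four of the four vials are there
- sample_c_mid (a point): glass vial with screw cap standing upright to the right on the white part of the bench top, which is 3 mm lower than the rest, 23 mm in diameter, 52 mm tall, about 30 g; the point is on its axis half-way up. Three or four of the four vials are there
- sample_d_mid (a point): glass vial with screw cap standing upright to the right on the white part of the bench top, which is 3 mm lower than the rest, 23 mm in diameter, 52 mm tall, about 30 g; the point is on its axis half-way up. Three or four of the four vials are there
- small_box_mid (a point): small white and blue cardboard box, 70 x 70 x 32 mm, a bystander at the back of the work area, to be left alone; the point is its centre
- tape_mid (a point): roll of tape lying flat, 68 mm across, 19 mm high, a bystander at the back of the work area, to be left alone; the point is its centre
- pen_mid (a point): blue and black pen lying down, 130 mm long, 10 mm thick, a bystander at the back of the work area, to be left alone; the point is its centre

How it is judged (in metres and radians):
On the way, in this order (a step that is already met when the one before it is completed fails the run):
1. the blue plate has been slid onto the stand and lies flat on it (x of used_plate_mid in the frame of stand_top between -0.02 and 0.02 m and y of used_plate_mid in the frame of stand_top between -0.012 and 0.012 m and z of used_plate_mid in the frame of stand_top between 0.002 and 0.01 m and angle between the x axis of used_plate_mid and the x axis of stand_top, either way round below 0.17 rad and angle between used_plate_mid's own z axis and vertical below 0.05 rad and linear speed of used_plate below 0.02 m/s), for 0.2 s.
2. the scraper block is down on the blue plate on the stand (x of scraper_mid in the frame of used_plate_mid between -0.05 and 0.05 m and y of scraper_mid in the frame of used_plate_mid between -0.06 and 0.06 m and z of scraper_mid in the frame of used_plate_mid between 0.026 and 0.038 m), for 0.1 s.
3. every chip is in the tray (x of chip_0_mid in the frame of tray between -0.072 and 0.072 m and y of chip_0_mid in the frame of tray between -0.073 and 0.073 m and z of each of chip_0_mid, chip_1_mid, chip_2_mid, chip_3_mid in the frame of tray below 0.028 m and x of chip_1_mid in the frame of tray between -0.072 and 0.072 m and y of chip_1_mid in the frame of tray between -0.073 and 0.073 m and x of chip_2_mid in the frame of tray between -0.072 and 0.072 m and y of chip_2_mid in the frame of tray between -0.073 and 0.073 m and x of chip_3_mid in the frame of tray between -0.072 and 0.072 m and y of chip_3_mid in the frame of tray between -0.073 and 0.073 m), for 0.2 s.
At the end, for the whole second after the job is handed in: Blue plate flat on the stand within 20 mm (x), 12 mm (y), 0.17 rad; white plates within 10 mm of start; chips in the tray; scraper upright, released, within 50 mm of the mat's centre; vials upright on the upper white plate, within 50 mm of centre; bottle upright within 25 mm of the coaster's centre (all of step 3 and x of used_plate_mid in the frame of stand_top between -0.02 and 0.02 m and y of used_plate_mid in the frame of stand_top between -0.012 and 0.012 m and z of used_plate_mid in the frame of stand_top between 0.002 and 0.01 m and angle between the x axis of used_plate_mid and the x axis of stand_top, either way round below 0.17 rad and angle between used_plate_mid's own z axis and vertical below 0.05 rad and distance of each of fresh_plate_mid, bottom_plate_mid from where it was at the start of the episode below 0.01 m and horizontal distance between scraper_mid and mat below 0.05 m and height (world z) of scraper_mid below 0.034 m and angle between each of scraper_mid, sample_a_mid, sample_b_mid, sample_c_mid, sample_d_mid, dropper_mid's own z axis and vertical below 0.1 rad and linear speed of each of scraper, sample_a, sample_b, sample_c, sample_d, dropper below 0.02 m/s and x of sample_a_mid in the frame of fresh_plate_mid between -0.05 and 0.05 m and y of sample_a_mid in the frame of fresh_plate_mid between -0.05 and 0.05 m and z of sample_a_mid in the frame of fresh_plate_mid between 0.026 and 0.038 m and x of sample_b_mid in the frame of fresh_plate_mid between -0.05 and 0.05 m and y of sample_b_mid in the frame of fresh_plate_mid between -0.05 and 0.05 m and z of sample_b_mid in the frame of fresh_plate_mid between 0.026 and 0.038 m and x of sample_c_mid in the frame of fresh_plate_mid between -0.05 and 0.05 m and y of sample_c_mid in the frame of fresh_plate_mid between -0.05 and 0.05 m and z of sample_c_mid in the frame of fresh_plate_mid between 0.026 and 0.038 m and x of sample_d_mid in the frame of fresh_plate_mid between -0.05 and 0.05 m and y of sample_d_mid in the frame of fresh_plate_mid between -0.05 and 0.05 m and z of sample_d_mid in the frame of fresh_plate_mid between 0.026 and 0.038 m and horizontal distance between dropper_mid and coaster below 0.025 m and height (world z) of dropper_mid between 0.055 and 0.068 m); the robot touches nothing.
It fails at once if the blue plate is lifted or tipped up instead of slid (height (world z) of used_plate_mid above 0.06 m or angle between used_plate_mid's own z axis and vertical above 0.25 rad).
It fails at once if one of the two white plates is shifted by more than 15 mm (distance of any of fresh_plate_mid, bottom_plate_mid from where it was at the start of the episode above 0.015 m).
It fails at once if the fingers touch a chip (contact force between the fingers and chip_0 above 0.5 N or contact force between the fingers and chip_1 above 0.5 N or contact force between the fingers and chip_2 above 0.5 N or contact force between the fingers and chip_3 above 0.5 N).
It fails at once if the box, the tape or the pen is moved by more than 30 mm (distance of any of small_box_mid, tape_mid, pen_mid from where it was at the start of the episode above 0.03 m).
Of chip_0, chip_1, chip_2, chip_3 only 2 to 4 are there at a start; the rules pass over those that are not, and their reading is None.
Of sample_a, sample_b, sample_c, sample_d only 3 to 4 are there at a start; the rules pass over those that are not, and their reading is None.
At some moment in a run one of scraper may be knocked a few centimetres aside while the robot is not near it.
Once in a run the grip may slacken for a moment while it holds something.
It also fails if it takes over 208 s, if anything falls off the work surface, if the arm or the gripper's body presses on something with over 40 N, if the wrist force passes 120 N, or if a joint passes its speed limit or range.

## Working session

There is one attempt and no reset: what is moved stays moved. The work goes in short steps, Python scripts to look and compute and a tool call to move; the robot and the scene stay as the last step left them, time stands still between calls to the robot, and variables do not carry over. Pictures are saved under pics/ and viewed, about 12 in all and at most 16, crops included, and the job is handed in when it is done.

Besides the shell and the picture viewer there is one more tool, called after "Request:" as name([rows], argument=value, ...), one row to a line, values as JSON. move_arm: Moves the arm, as the interface text tells. Its arguments: {"type":"object","properties":{"increments":{"type":"array","items":{"type":"object","properties":{"jaw":{"type":"number"},"dx":{"type":"number"},"dy":{"type":"number"},"dz":{"type":"number"},"ax":{"type":"number"},"ay":{"type":"number"},"az":{"type":"number"}}}}},"required":["increments"]}

```bash
mkdir -p pics; cat > h.py <<'E'
import numpy as np,cv2
from station import arm
from scipy.spatial.transform import Rotation as R
def snap(n,f):
    c=arm.read_camera(n); cv2.imwrite('pics/'+f,c['image'][:,:,::-1]); return c
def f(c): return c['image'].shape[0]/2/np.tan(np.radians(c['vfov'])/2)
def px2w(c,u,v,z):
    T=np.linalg.inv(c['camera_from_world']); d=T[:3,:3]@np.array([(u-c['cx'])/f(c),(v-c['cy'])/f(c),1]); o=T[:3,3]
    return o+d*(z-o[2])/d[2]
def w2px(c,p):
    q=c['camera_from_world']@np.append(p,1); return q[0]/q[2]*f(c)+c['cx'],q[1]/q[2]*f(c)+c['cy']
E
python3 - <<'E'
from h import *
for n in('side','top'):
    c=snap(n,n+'0.png'); big=cv2.resize(c['image'][:,:,::-1],(800,600),interpolation=cv2.INTER_CUBIC); cv2.imwrite(f'pics/{n}0b.png',big)
    print(n,c['vfov'],c['cx'],c['cy'],np.round(np.linalg.inv(c['camera_from_world']),3))
s=arm.state();print(s); print(R.from_euler('xyz',s['eef_rot'],degrees=True).as_matrix().round(3))
E
```

```text
side 50.63888124953051 264.5480630991796 194.65026524654547 [[ 0.951 -0.177  0.255  0.265]
 [-0.31  -0.539  0.783 -0.984]
 [-0.002 -0.823 -0.567  0.793]
 [ 0.     0.     0.     1.   ]]
top 51.46002333263969 257.5794134192823 191.8590007819352 [[-0.015 -0.997  0.082  0.449]
 [-1.     0.014 -0.011 -0.009]
 [ 0.01  -0.082 -0.997  1.395]
 [ 0.     0.     0.     1.   ]]
{'t': 0.1, 'joint_positions': array([68.51246134, 30.7722768 , -0.2541055 , 88.1627239 ,  0.14885266,
       61.15420442, -4.07824848]), 'joint_vel': array([ 0.02372263, -0.17836212, -0.01921762, -0.1438048 ,  0.04000625,
        0.02791451,  0.01728911]), 'tau': array([ 1.33507761e-03, -5.72083569e+01,  9.93202664e-01, -2.52234936e+01,
       -5.62435028e-02,  1.34096001e-02,  1.74274692e-05]), 'position': array([ 0.19739274, -0.61875659,  0.25495241]), 'eef_rot': array([-9.00886320e+01, -6.58473704e-03, -1.62300358e+02]), 'ft_force': array([ 0.06001298, -1.26493431,  0.91118739]), 'wrist_torque': array([-0.00084212, -0.03912785,  0.03715737]), 'gripper_width': 0.9983517446220379}
[[-0.953 -0.001  0.304]
 [-0.304  0.001 -0.953]
 [ 0.    -1.    -0.002]]
```

View pics/top0b.png

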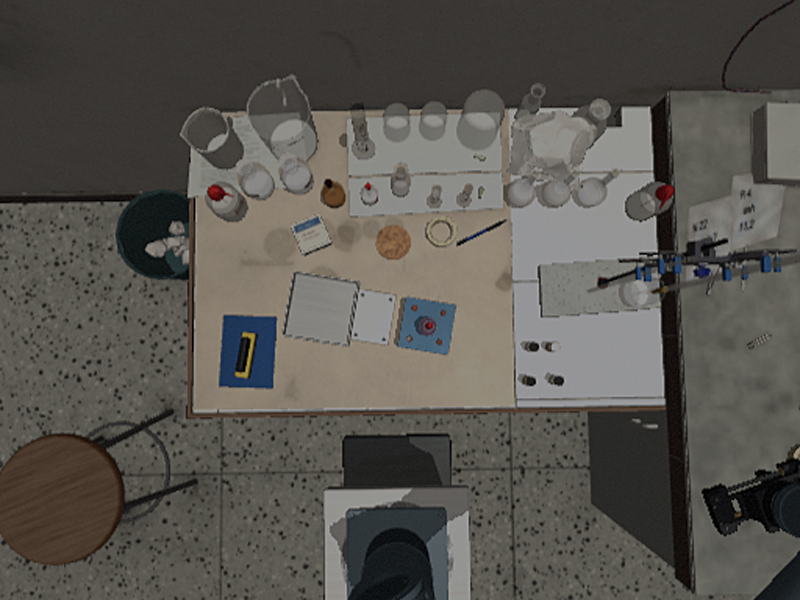

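View pics/side0b.png

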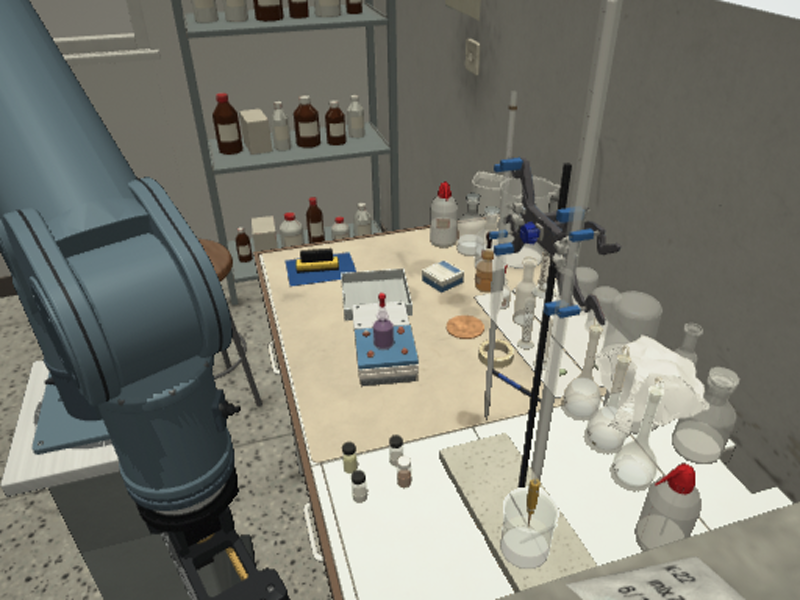

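```bash
python3 - <<'E'
from h import *
im=cv2.imread('pics/top0.png')
a=cv2.resize(im[165:233,178:298],None,fx=6.6,fy=6.6,interpolation=cv2.INTER_CUBIC); cv2.imwrite('pics/cA.png',a)
b=cv2.resize(im[195:255,136:184],None,fx=8,fy=8,interpolation=cv2.INTER_CUBIC)
d=cv2.resize(im[210:255,325:370],None,fx=8,fy=8,interpolation=cv2.INTER_CUBIC)
o=np.zeros((480,760,3),np.uint8); o[:b.shape[0],:b.shape[1]]=b; o[:360,390:750]=d; cv2.imwrite('pics/cB.png',o)
c=arm.read_camera('top')
hsv=cv2.cvtColor(c['image'],cv2.COLOR_RGB2HSV)
def blobs(m,name,z,amin=20):
    n,l,st,ce=cv2.connectedComponentsWithStats(m.astype(np.uint8))
    for i in range(1,n):
        if st[i][4]>=amin:
            pts=np.argwhere(l==i)[:,::-1].astype(np.float32); r=cv2.minAreaRect(pts)
            w=[px2w(c,*p,z)[:2].round(3) for p in cv2.boxPoints(r)]
            print(name,st[i],ce[i].round(1),px2w(c,*ce[i],z)[:2].round(4),'rect',px2w(c,*r[0],z)[:2].round(4),[x.tolist() for x in w])
H,S,V=[hsv[...,i].astype(int) for i in range(3)]
roi=np.zeros(H.shape,bool); roi[130:265,125:430]=1
blobs((H>95)&(H<112)&(S>90)&roi,'blue',.056,100)
blobs((H>105)&(H<125)&(S>130)&roi,'mat',.002,100)
blobs((H>20)&(H<32)&(S>150)&roi,'yellow',.022,15)
blobs((H>5)&(H<16)&(S>100)&roi,'brown',.004,4)
for p in [(257,205),(275,210),(165,225),(250,154)]: print(p,hsv[p[1],p[0]])
E
```

```text
blue [255 191  36  36 816] [272.7 208.1] [ 0.5032 -0.0736] rect [ 0.5032 -0.0741] [[0.461, -0.012], [0.565, -0.031], [0.546, -0.137], [0.442, -0.117]]
blue [ 140  202   37   46 1257] [158.6 224.3] [0.4547 0.3088] rect [0.4528 0.31  ] [[0.381, 0.371], [0.533, 0.363], [0.525, 0.249], [0.373, 0.258]]
mat [ 140  202   37   46 1240] [158.7 224.3] [0.4549 0.3214] rect [0.4535 0.3228] [[0.38, 0.386], [0.537, 0.378], [0.528, 0.259], [0.371, 0.268]]
yellow [151 213  13  29  90] [158.3 226.5] [0.4471 0.3178] rect [0.4457 0.3218] [[0.401, 0.344], [0.496, 0.329], [0.491, 0.3], [0.396, 0.315]]
brown [209 130  11   3  24] [213.9 130.7] [0.7828 0.1274] rect [0.7817 0.1272] [[0.786, 0.145], [0.785, 0.109], [0.778, 0.109], [0.778, 0.145]]
brown [427 142   3   6   6] [428.2 144.5] [ 0.7236 -0.633 ] rect [ 0.7242 -0.6333] [[0.733, -0.629], [0.734, -0.635], [0.716, -0.637], [0.715, -0.632]]
brown [241 144  22  22 377] [251.2 154.8] [ 0.6947 -0.0036] rect [ 0.6958 -0.0047] [[0.734, 0.032], [0.733, -0.042], [0.658, -0.041], [0.659, 0.033]]
brown [421 145   2   3   4] [421.5 146.2] [ 0.7176 -0.6089] rect [
[... 3389 characters left out ...]
-0.077]]
brown [276 263   6   2  11] [278.5 263.5] [ 0.3136 -0.093 ] rect [ 0.3138 -0.0929] [[0.316, -0.084], [0.315, -0.102], [0.312, -0.101], [0.312, -0.084]]
brown [283 262  56   3 104] [310.9 262.7] [ 0.3148 -0.2051] rect [ 0.3138 -0.2036] [[0.319, -0.109], [0.316, -0.299], [0.309, -0.299], [0.312, -0.108]]
brown [165 264  34   1  34] [181.5 264. ] [0.3172 0.2416] rect [0.3172 0.2416] [[0.316, 0.185], [0.316, 0.185], [0.318, 0.298], [0.318, 0.298]]
brown [201 264   6   1   6] [203.5 264. ] [0.3161 0.1659] rect [0.3161 0.1659] [[0.316, 0.157], [0.316, 0.157], [0.316, 0.175], [0.316, 0.175]]
(257, 205) [101  70  87]
(275, 210) [168  85  75]
(165, 225) [108 164  90]
(250, 154) [ 13 118 134]
```

View pics/cA.png

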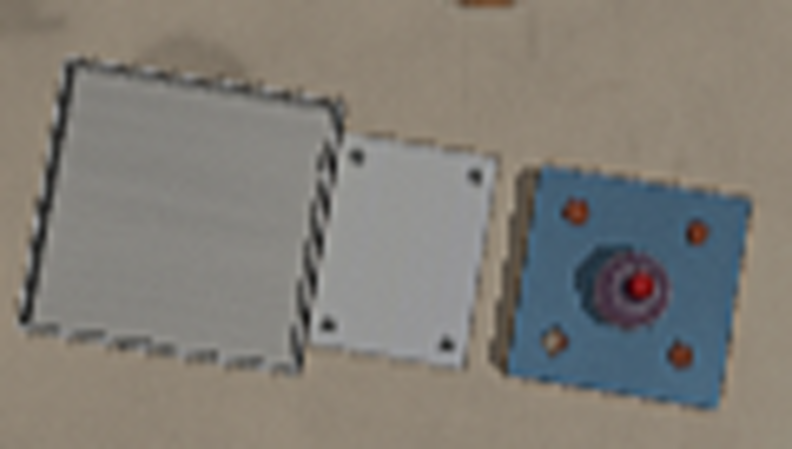

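View pics/cB.png

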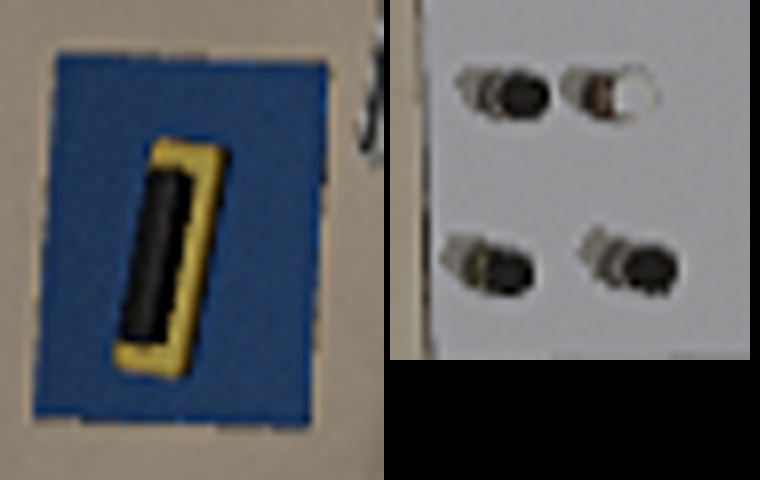

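```bash
cat > fit.py <<'E'
from h import *
from scipy.optimize import least_squares
c=arm.read_camera('top')
cA=lambda u,v:((u+.5)/6.6-.5+178,(v+.5)/6.6-.5+165)
def r2(a): return np.array([[np.cos(a),-np.sin(a)],[np.sin(a),np.cos(a)]])
obs=[]
for (u,v),(x,y) in zip([(345,133),(497,157),(465,367),(308,345)],[(56,42),(56,-42),(-56,-42),(-56,42)]): obs.append((*cA(u,v),x,y,42))
for (u,v),(x,y) in zip([(540,168),(750,198),(718,408),(508,375)],[(55,55),(55,-55),(-55,-55),(-55,55)]): obs.append((*cA(u,v),x,y-118,56))
for (u,v),(x,y) in zip([(72,62),(340,105),(297,372),(22,325)],[(73,74),(73,-74),(-73,-74),(-73,74)]): obs.append((*cA(u,v),x,y+118,30))
def res(p):
    o=[]
    for u,v,x,y,z in obs:
        w=p[:2]+r2(p[2])@np.array([x,y])/1e3; q=w2px(c,[*w,z/1e3]); o+=[q[0]-u,q[1]-v]
    return o
s=least_squares(res,[.5,.05,-.15]); p=s.x
print('stand',p[:2].round(4),np.degrees(p[2]).round(2),'res',np.array(res(p)).round(1))
st=lambda w:(r2(-p[2])@(np.array(w)[:2]-p[:2])).round(4)
print('stack',(p[:2]+r2(p[2])@[0,-.118]).round(4),'tray',(p[:2]+r2(p[2])@[0,.118]).round(4))
for q in [(576,212),(697,233),(554,342),(680,356)]: print('chip in stand',st(px2w(c,*cA(*q),.061)))
for q,z in [((640,287),.168),((630,290),.09)]: w=px2w(c,*cA(*q),z); print('bottle',w[:2].round(4),st(w))
cV=lambda u,v:((u-390+.5)/8-.5+325,(v+.5)/8-.5+210)
for q in [(525,97),(635,95),(512,272),(652,270)]: print('vial',px2w(c,*cV(*q),.049)[:2].round(4))
cS=lambda u,v:((u+.5)/8-.5+136,(v+.5)/8-.5+195)
rc=[px2w(c,*cS(*q),.052)[:2] for q in [(150,168),(190,172),(165,343),(122,340)]]
print('rib',np.mean(rc,0).round(4),np.round(rc,3).tolist(), 'yaw',np.degrees(np.arctan2(*( (rc[0]+rc[1]-rc[2]-rc[3])[::-1]))).round(1))
mc=[px2w(c,*cS(*q),.002)[:2] for q in [(57,53),(328,63),(310,428),(34,418)]]; print('mat',np.mean(mc,0).round(4),np.round(mc,3).tolist())
print('coaster',px2w(c,251.5,154.8,.004)[:2].round(4))
E
python3 fit.py; python3 - <<'E'
import cv2
im=cv2.imread('pics/side0.png'); a=cv2.resize(im[180:250,215:305],None,fx=6,fy=6,interpolation=cv2.INTER_CUBIC)
b=cv2.resize(im[275:325,212:270],None,fx=4,fy=4,interpolation=cv2.INTER_CUBIC)
import numpy as np
o=np.zeros((420,780,3),'uint8');o[:,:540]=a;o[:200,545:777]=b;cv2.imwrite('pics/cC.png',o)
E
```

```text
stand [0.5244 0.0407] -10.08 res [-0.5 -0.3  0.7 -0.   0.2  0.7 -0.4 -0.   0.3 -0.8  0.7 -0.1  0.5  0.4
 -0.1  0.1 -1.1 -1.1  0.7 -0.7  0.1  0.8 -1.   0.9]
stack [ 0.5037 -0.0754] tray [0.5451 0.1569]
chip in stand [ 0.0326 -0.0841]
chip in stand [ 0.032  -0.1466]
chip in stand [-0.0344 -0.0836]
chip in stand [-0.0311 -0.1478]
bottle [ 0.4988 -0.074 ] [-0.0052 -0.1174]
bottle [ 0.5005 -0.0731] [-0.0036 -0.1163]
vial [ 0.4544 -0.3054]
vial [ 0.4546 -0.352 ]
vial [ 0.3812 -0.2976]
vial [ 0.3811 -0.3566]
rib [0.4474 0.3212] [[0.484, 0.324], [0.482, 0.308], [0.411, 0.318], [0.412, 0.336]] yaw -8.4
mat [0.4541 0.3225] [[0.536, 0.378], [0.53, 0.259], [0.372, 0.267], [0.378, 0.386]]
coaster [ 0.6947 -0.0046]
```

View pics/cC.png

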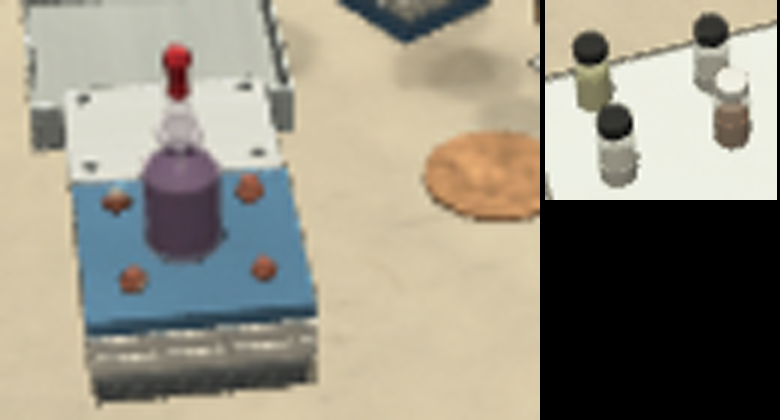

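```bash
cat > go.py <<'E'
import sys
from h import *
# usage: go.py x y z jawdeg [x y z jawdeg ...]  -> tool-frame deltas from measured pose
s=arm.state(); M=R.from_euler('xyz',s['eef_rot'],degrees=True).as_matrix()
print('t',round(s['t'],2),'pos',s['position'].round(4),'jawdeg',np.degrees(np.arctan2(M[1,2],M[0,2])).round(2),'tilt',np.degrees(np.arccos(-M[2,1])).round(2),'F',s['ft_force'].round(1),'w',round(s['gripper_width'],3))
a=[float(v) for v in sys.argv[1:]]
for i in range(0,len(a),4):
    g=np.radians(a[i+3]); z=np.array([np.cos(g),np.sin(g),0]); y=np.array([0,0,-1.]); T=np.stack([np.cross(y,z),y,z],1)
    d=M.T@(np.array(a[i:i+3])-s['position']); rv=np.degrees(R.from_matrix(M.T@T).as_rotvec())
    print(' dx %.4f dy %.4f dz %.4f  ax %.2f ay %.2f az %.2f  n>=%.1f'%(*d,*rv,max(np.linalg.norm(d)/.0417,np.linalg.norm(rv)/7.16)))
E
python3 go.py .4993 -.0737 .25 -72 .4993 -.0737 .131 -72
```

```text
t 0.2 pos [ 0.1974 -0.6189  0.2552] jawdeg -72.3 tilt 0.06 F [-0.1 -0.2 -0.5] w 1.0
 dx -0.4533 dy 0.0056 dz -0.4277  ax 0.06 ay -0.30 az 0.00  n>=14.9
 dx -0.4533 dy 0.1246 dz -0.4275  ax 0.06 ay -0.30 az 0.00  n>=15.2
```

Request:
move_arm([
  {"dx":-0.4533,"dy":0.0056,"dz":-0.4277,"jaw":0.35},
  {"dx":-0.4533,"dy":0.0056,"dz":-0.4277,"jaw":0.35},
  {"dx":-0.4533,"dy":0.0056,"dz":-0.4277,"jaw":0.35},
  {"dx":-0.4533,"dy":0.0056,"dz":-0.4277,"jaw":0.35},
  {"dx":-0.4533,"dy":0.0056,"dz":-0.4277,"jaw":0.35},
  {"dx":-0.4533,"dy":0.0056,"dz":-0.4277,"jaw":0.35},
  {"dx":-0.4533,"dy":0.0056,"dz":-0.4277,"jaw":0.35},
  {"dx":-0.4533,"dy":0.0056,"dz":-0.4277,"jaw":0.35},
  {"dx":-0.4533,"dy":0.0056,"dz":-0.4277,"jaw":0.35},
  {"dx":-0.4533,"dy":0.0056,"dz":-0.4277,"jaw":0.35},
  {"dx":-0.4533,"dy":0.0056,"dz":-0.4277,"jaw":0.35},
  {"dx":-0.4533,"dy":0.0056,"dz":-0.4277,"jaw":0.35},
  {"dx":-0.4533,"dy":0.0056,"dz":-0.4277,"jaw":0.35},
  {"dx":-0.4533,"dy":0.0056,"dz":-0.4277,"jaw":0.35},
  {"dx":-0.4533,"dy":0.0056,"dz":-0.4277,"jaw":0.35},
  {"dx":-0.4533,"dy":0.0056,"dz":-0.4277,"jaw":0.35},
  {"dx":-0.4533,"dy":0.0056,"dz":-0.4277,"jaw":0.35},
  {"dx":-0.4533,"dy":0.0056,"dz":-0.4277,"jaw":0.35},
  {"dx":-0.4533,"dy":0.0056,"dz":-0.4277,"jaw":0.35},
  {"dx":-0.4533,"dy":0.0056,"dz":-0.4277,"jaw":0.35},
])

```text
invalid input
```

Request:
move_arm([
  {"dx":-0.2,"dy":0.003,"dz":-0.2,"ax":0,"ay":0,"az":0,"jaw":0.35},
  {"dx":-0.4533,"dy":0.0056,"dz":-0.4277,"ax":0,"ay":0,"az":0,"jaw":0.35},
])

```text
t: 0.37
position: [0.2352, -0.5462, 0.2543]
eef_rot: [-90.0, -0.1, -162.6]
ft_force: [1.3, -0.2, 0.0]
gripper_width: 0.873
```

Request:
move_arm([
  {"dx":-0.392,"dy":0.005,"dz":-0.37,"ax":0,"ay":0,"az":0,"jaw":0.35},
  {"dx":-0.392,"dy":0.005,"dz":-0.37,"ax":0,"ay":0,"az":0,"jaw":0.35},
  {"dx":-0.392,"dy":0.005,"dz":-0.37,"ax":0,"ay":0,"az":0,"jaw":0.35},
  {"dx":-0.392,"dy":0.005,"dz":-0.37,"ax":0,"ay":0,"az":0,"jaw":0.35},
  {"dx":-0.392,"dy":0.005,"dz":-0.37,"ax":0,"ay":0,"az":0,"jaw":0.35},
  {"dx":-0.392,"dy":0.005,"dz":-0.37,"ax":0,"ay":0,"az":0,"jaw":0.35},
  {"dx":-0.392,"dy":0.005,"dz":-0.37,"ax":0,"ay":0,"az":0,"jaw":0.35},
  {"dx":-0.392,"dy":0.005,"dz":-0.37,"ax":0,"ay":0,"az":0,"jaw":0.35},
  {"dx":-0.392,"dy":0.005,"dz":-0.37,"ax":0,"ay":0,"az":0,"jaw":0.35},
  {"dx":-0.392,"dy":0.005,"dz":-0.37,"ax":0,"ay":0,"az":0,"jaw":0.35},
  {"dx":-0.392,"dy":0.005,"dz":-0.37,"ax":0,"ay":0,"az":0,"jaw":0.35},
  {"dx":-0.392,"dy":0.005,"dz":-0.37,"ax":0,"ay":0,"az":0,"jaw":0.35},
  {"dx":-0.392,"dy":0.005,"dz":-0.37,"ax":0,"ay":0,"az":0,"jaw":0.35},
  {"dx":-0.392,"dy":0.005,"dz":-0.37,"ax":0,"ay":0,"az":0,"jaw":0.35},
  {"dx":-0.392,"dy":0.005,"dz":-0.37,"ax":0,"ay":0,"az":0,"jaw":0.35},
  {"dx":-0.392,"dy":0.005,"dz":-0.37,"ax":0,"ay":0,"az":0,"jaw":0.35},
  {"dx":-0.392,"dy":0.005,"dz":-0.37,"ax":0,"ay":0,"az":0,"jaw":0.35},
  {"dx":-0.392,"dy":0.005,"dz":-0.37,"ax":0,"ay":0,"az":0,"jaw":0.35},
])

```text
t: 1.87
position: [0.4973, -0.0759, 0.2498]
eef_rot: [-90.0, -0.0, -162.5]
ft_force: [-0.2, -0.2, -0.0]
gripper_width: 0.648
```

```bash
python3 go.py .4993 -.0737 .131 -72
```

```text
t 1.87 pos [ 0.4973 -0.0759  0.2498] jawdeg -72.47 tilt 0.05 F [-0.2 -0.2 -0. ] w 0.648
 dx -0.0027 dy 0.1188 dz -0.0016  ax -0.03 ay -0.47 az 0.04  n>=2.9
```

Request:
move_arm([
  {"dx":-0.0027,"dy":0.02,"dz":-0.0016,"ax":0,"ay":0,"az":0,"jaw":0.35},
  {"dx":-0.0027,"dy":0.05,"dz":-0.0016,"ax":0,"ay":0,"az":0,"jaw":0.35},
  {"dx":-0.0027,"dy":0.08,"dz":-0.0016,"ax":0,"ay":0,"az":0,"jaw":0.35},
  {"dx":-0.0027,"dy":0.105,"dz":-0.0016,"ax":0,"ay":0,"az":0,"jaw":0.35},
  {"dx":-0.0027,"dy":0.1188,"dz":-0.0016,"ax":0,"ay":0,"az":0,"jaw":0.35},
  {"dx":-0.0027,"dy":0.1188,"dz":-0.0016,"ax":0,"ay":0,"az":0,"jaw":0.35},
  {"dx":-0.0027,"dy":0.1188,"dz":-0.0016,"ax":0,"ay":0,"az":0,"jaw":0.7},
  {"dx":-0.0027,"dy":0.1188,"dz":-0.0016,"ax":0,"ay":0,"az":0,"jaw":1},
  {"dx":-0.0027,"dy":0.1188,"dz":-0.0016,"ax":0,"ay":0,"az":0,"jaw":1},
  {"dx":-0.0027,"dy":0.1188,"dz":-0.0016,"ax":0,"ay":0,"az":0,"jaw":1},
  {"dx":-0.0027,"dy":0.1188,"dz":-0.0016,"ax":0,"ay":0,"az":0,"jaw":1},
  {"dx":-0.0027,"dy":0.1188,"dz":-0.0016,"ax":0,"ay":0,"az":0,"jaw":1},
  {"dx":-0.0027,"dy":0.1188,"dz":-0.0016,"ax":0,"ay":0,"az":0,"jaw":1},
])

```text
t: 2.95
position: [0.5006, -0.0717, 0.1318]
eef_rot: [-90.0, 0.1, -162.3]
ft_force: [-0.4, 0.4, 5.5]
gripper_width: 0.298
```

```bash
python3 go.py .4993 -.0737 .151 -72; python3 - <<'E'
from h import *
c=snap('side','s1.png'); im=c['image'][:,:,::-1]
cv2.imwrite('pics/s1c.png',cv2.resize(im[100:260,190:350],None,fx=3.7,fy=3.7,interpolation=cv2.INTER_CUBIC))
E
```

```text
t 2.95 pos [ 0.5006 -0.0717  0.1318] jawdeg -72.3 tilt 0.08 F [-0.4  0.4  5.5] w 0.298
 dx 0.0018 dy -0.0192 dz 0.0015  ax -0.03 ay -0.30 az -0.08  n>=0.5
```

View pics/s1c.png

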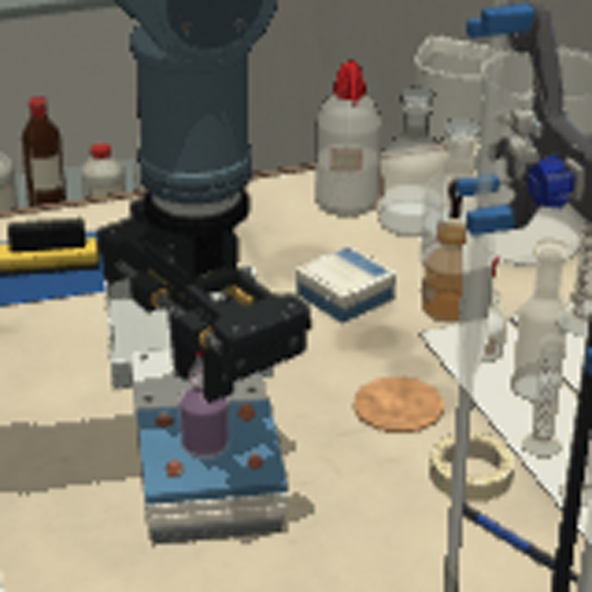

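Request:
move_arm([
  {"dx":0,"dy":-0.005,"dz":0,"ax":0,"ay":0,"az":0,"jaw":1},
  {"dx":0,"dy":-0.015,"dz":0,"ax":0,"ay":0,"az":0,"jaw":1},
  {"dx":0,"dy":-0.03,"dz":0,"ax":0,"ay":0,"az":0,"jaw":1},
  {"dx":0,"dy":-0.045,"dz":0,"ax":0,"ay":0,"az":0,"jaw":1},
  {"dx":0,"dy":-0.05,"dz":0,"ax":0,"ay":0,"az":0,"jaw":1},
  {"dx":0,"dy":-0.05,"dz":0,"ax":0,"ay":0,"az":0,"jaw":1},
  {"dx":0,"dy":-0.05,"dz":0,"ax":0,"ay":0,"az":0,"jaw":1},
])

```text
t: 3.58
position: [0.4999, -0.072, 0.1811]
eef_rot: [-90.0, 0.0, -162.3]
ft_force: [0.3, 0.4, -1.6]
gripper_width: 0.296
```

```bash
python3 go.py .6947 -.0046 .15 -72.3; python3 - <<'E'
from h import *
c=snap('side','s2.png'); im=c['image'][:,:,::-1]
H=cv2.cvtColor(c['image'],cv2.COLOR_RGB2HSV).astype(int); m=(H[...,0]>140)&(H[...,0]<175)&(H[...,1]>40); m[:,:200]=0;m[:,300:]=0;m[:150]=0;m[260:]=0
p=np.argwhere(m); print(p.min(0),p.max(0),len(p)); print(w2px(c,[.5,-.073,.106]),w2px(c,[.5,-.073,.15]))
E
```

```text
t 3.58 pos [ 0.4999 -0.072   0.1811] jawdeg -72.32 tilt 0.01 F [ 0.3  0.4 -1.6] w 0.296
 dx -0.2061 dy 0.0311 dz -0.0050  ax -0.01 ay -0.02 az -0.01  n>=5.0
[150 238] [208 250] 182
(np.float64(244.17272993997537), np.float64(206.1737606200463)) (np.float64(243.70105186713243), np.float64(193.50714559139797))
```

Request:
move_arm([
  {"dx":-0.015,"dy":0,"dz":0,"ax":0,"ay":0,"az":0,"jaw":1},
  {"dx":-0.04,"dy":0,"dz":-0.001,"ax":0,"ay":0,"az":0,"jaw":1},
  {"dx":-0.07,"dy":0.005,"dz":-0.002,"ax":0,"ay":0,"az":0,"jaw":1},
  {"dx":-0.1,"dy":0.01,"dz":-0.0025,"ax":0,"ay":0,"az":0,"jaw":1},
  {"dx":-0.13,"dy":0.015,"dz":-0.003,"ax":0,"ay":0,"az":0,"jaw":1},
  {"dx":-0.16,"dy":0.02,"dz":-0.004,"ax":0,"ay":0,"az":0,"jaw":1},
  {"dx":-0.185,"dy":0.025,"dz":-0.005,"ax":0,"ay":0,"az":0,"jaw":1},
  {"dx":-0.2,"dy":0.031,"dz":-0.005,"ax":0,"ay":0,"az":0,"jaw":1},
  {"dx":-0.2061,"dy":0.031,"dz":-0.005,"ax":0,"ay":0,"az":0,"jaw":1},
  {"dx":-0.2061,"dy":0.031,"dz":-0.005,"ax":0,"ay":0,"az":0,"jaw":1},
  {"dx":-0.2061,"dy":0.045,"dz":-0.005,"ax":0,"ay":0,"az":0,"jaw":1},
  {"dx":-0.2061,"dy":0.065,"dz":-0.005,"ax":0,"ay":0,"az":0,"jaw":1},
  {"dx":-0.2061,"dy":0.08,"dz":-0.005,"ax":0,"ay":0,"az":0,"jaw":1},
  {"dx":-0.2061,"dy":0.09,"dz":-0.005,"ax":0,"ay":0,"az":0,"jaw":1},
  {"dx":-0.2061,"dy":0.094,"dz":-0.005,"ax":0,"ay":0,"az":0,"jaw":1},
  {"dx":-0.2061,"dy":0.094,"dz":-0.005,"ax":0,"ay":0,"az":0,"jaw":1},
])

```text
t: 4.97
position: [0.6937, -0.0048, 0.0858]
eef_rot: [-90.0, -0.1, -162.3]
ft_force: [-0.8, 0.4, -0.0]
gripper_width: 0.299
```

```bash
python3 go.py .6947 -.0046 .080 -72.3
```

```text
t 4.97 pos [ 0.6937 -0.0048  0.0858] jawdeg -72.32 tilt 0.14 F [-0.8  0.4 -0. ] w 0.299
 dx -0.0010 dy 0.0058 dz 0.0002  ax 0.03 ay -0.02 az 0.13  n>=0.1
```

Request:
move_arm([
  {"dx":0,"dy":0.003,"dz":0,"ax":0,"ay":0,"az":0,"jaw":1},
  {"dx":0,"dy":0.0055,"dz":0,"ax":0,"ay":0,"az":0,"jaw":1},
  {"dx":0,"dy":0.0055,"dz":0,"ax":0,"ay":0,"az":0,"jaw":1},
  {"dx":0,"dy":0.0055,"dz":0,"ax":0,"ay":0,"az":0,"jaw":1},
])

```text
t: 5.3
position: [0.6951, -0.0044, 0.082]
eef_rot: [-90.0, 0.0, -162.3]
ft_force: [0.0, -0.5, -1.5]
gripper_width: 0.298
```

```bash
python3 go.py .6947 -.0046 .080 -72.3; python3 - <<'E'
from h import *
c=snap('side','s2.png'); im=c['image'][:,:,::-1]
cv2.imwrite('pics/s2c.png',cv2.resize(im[140:240,230:350],None,fx=5,fy=5,interpolation=cv2.INTER_CUBIC))
E
```

```text
t 5.3 pos [ 0.6951 -0.0044  0.082 ] jawdeg -72.3 tilt 0.03 F [ 0.  -0.5 -1.5] w 0.298
 dx 0.0004 dy 0.0020 dz 0.0001  ax -0.01 ay -0.00 az -0.03  n>=0.0
```

View pics/s2c.png

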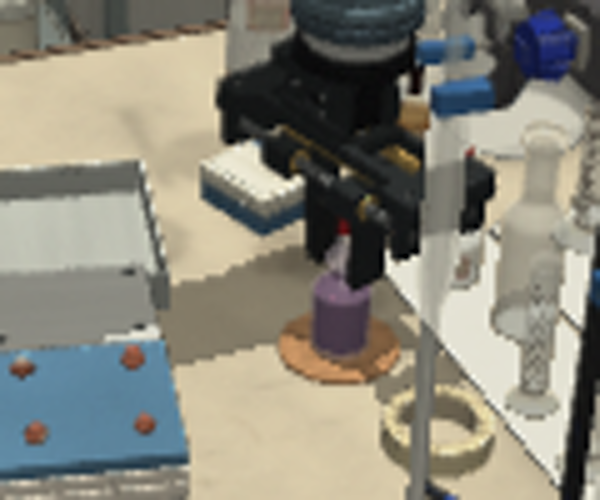

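Request:
move_arm([
  {"dx":0,"dy":0.0015,"dz":0,"ax":0,"ay":0,"az":0,"jaw":1},
  {"dx":0,"dy":0.0025,"dz":0,"ax":0,"ay":0,"az":0,"jaw":1},
  {"dx":0,"dy":0.0025,"dz":0,"ax":0,"ay":0,"az":0,"jaw":0.65},
  {"dx":0,"dy":0.0025,"dz":0,"ax":0,"ay":0,"az":0,"jaw":0.4},
  {"dx":0,"dy":0.0025,"dz":0,"ax":0,"ay":0,"az":0,"jaw":0.3},
  {"dx":0,"dy":0.0025,"dz":0,"ax":0,"ay":0,"az":0,"jaw":0.3},
  {"dx":0,"dy":0.0025,"dz":0,"ax":0,"ay":0,"az":0,"jaw":0.3},
  {"dx":0,"dy":-0.01,"dz":0,"ax":0,"ay":0,"az":0,"jaw":0.3},
  {"dx":0,"dy":-0.04,"dz":0,"ax":0,"ay":0,"az":0,"jaw":0.3},
  {"dx":0,"dy":-0.08,"dz":0,"ax":0,"ay":0,"az":0,"jaw":0.3},
  {"dx":0,"dy":-0.1,"dz":0,"ax":0,"ay":0,"az":0,"jaw":0.3},
  {"dx":0,"dy":-0.1,"dz":0,"ax":0,"ay":0,"az":0,"jaw":0.3},
])

```text
t: 6.35
position: [0.6984, -0.0041, 0.1888]
eef_rot: [-89.8, 0.6, -162.3]
ft_force: [0.7, -0.6, 0.2]
gripper_width: 0.701
```

```bash
python3 go.py .4903 -.1513 .19 -10.08 .4903 -.1513 .0645 -10.08
```

```text
t 6.35 pos [ 0.6984 -0.0041  0.1888] jawdeg -72.32 tilt 0.6 F [ 0.7 -0.6  0.2] w 0.701
 dx 0.2429 dy -0.0035 dz 0.0770  ax -0.45 ay -62.24 az -0.44  n>=8.7
 dx 0.2442 dy 0.1220 dz 0.0767  ax -0.45 ay -62.24 az -0.44  n>=8.7
```

Request:
move_arm([
  {"dx":0.06,"dy":-0.003,"dz":0.02,"ax":0,"ay":-15,"az":0,"jaw":0.2},
  {"dx":0.12,"dy":-0.003,"dz":0.04,"ax":0,"ay":-31,"az":0,"jaw":0.2},
  {"dx":0.18,"dy":-0.003,"dz":0.06,"ax":0,"ay":-47,"az":0,"jaw":0.2},
  {"dx":0.243,"dy":-0.003,"dz":0.077,"ax":0,"ay":-62.24,"az":0,"jaw":0.2},
  {"dx":0.243,"dy":-0.003,"dz":0.077,"ax":0,"ay":-62.24,"az":0,"jaw":0.2},
  {"dx":0.243,"dy":-0.003,"dz":0.077,"ax":0,"ay":-62.24,"az":0,"jaw":0.2},
  {"dx":0.243,"dy":-0.003,"dz":0.077,"ax":0,"ay":-62.24,"az":0,"jaw":0.2},
  {"dx":0.243,"dy":-0.003,"dz":0.077,"ax":0,"ay":-62.24,"az":0,"jaw":0.2},
  {"dx":0.243,"dy":-0.003,"dz":0.077,"ax":0,"ay":-62.24,"az":0,"jaw":0.2},
  {"dx":0.243,"dy":-0.003,"dz":0.077,"ax":0,"ay":-62.24,"az":0,"jaw":0.2},
  {"dx":0.243,"dy":-0.003,"dz":0.077,"ax":0,"ay":-62.24,"az":0,"jaw":0.2},
  {"dx":0.243,"dy":0.03,"dz":0.077,"ax":0,"ay":-62.24,"az":0,"jaw":0.2},
  {"dx":0.243,"dy":0.06,"dz":0.077,"ax":0,"ay":-62.24,"az":0,"jaw":0.2},
  {"dx":0.243,"dy":0.06,"dz":0.077,"ax":0,"ay":-62.24,"az":0,"jaw":0.2},
  {"dx":0.243,"dy":0.06,"dz":0.077,"ax":0,"ay":-62.24,"az":0,"jaw":0.2},
])

```text
t: 7.6
position: [0.4858, -0.151, 0.1209]
eef_rot: [-90.2, 0.0, -100.1]
ft_force: [0.5, -0.9, 0.5]
gripper_width: 0.804
```

```bash
python3 go.py .4903 -.1513 .0645 -10.08
```

```text
t 7.6 pos [ 0.4858 -0.151   0.1209] jawdeg -10.11 tilt 0.19 F [ 0.5 -0.9  0.5] w 0.804
 dx -0.0005 dy 0.0564 dz 0.0047  ax 0.19 ay -0.03 az -0.02  n>=1.4
```

Request:
move_arm([
  {"dx":0,"dy":0.025,"dz":0.0047,"ax":0.2,"ay":0,"az":0,"jaw":0.2},
  {"dx":0,"dy":0.045,"dz":0.0047,"ax":0.2,"ay":0,"az":0,"jaw":0.2},
  {"dx":0,"dy":0.056,"dz":0.0047,"ax":0.2,"ay":0,"az":0,"jaw":0.2},
  {"dx":0,"dy":0.056,"dz":0.0047,"ax":0.2,"ay":0,"az":0,"jaw":0.2},
  {"dx":0,"dy":0.056,"dz":0.0047,"ax":0.2,"ay":0,"az":0,"jaw":0.2},
])

```text
t: 8.02
position: [0.4919, -0.1524, 0.0666]
eef_rot: [-89.8, -0.0, -100.1]
ft_force: [0.2, -0.4, 0.8]
gripper_width: 0.802
```

```bash
python3 go.py .4903 -.1513 .0645 -10.08
```

```text
t 8.02 pos [ 0.4919 -0.1524  0.0666] jawdeg -10.08 tilt 0.23 F [ 0.2 -0.4  0.8] w 0.802
 dx -0.0008 dy 0.0021 dz -0.0018  ax -0.23 ay 0.00 az 0.01  n>=0.1
```

Request:
move_arm([
  {"dx":-0.004,"dy":0.001,"dz":-0.001,"ax":-0.2,"ay":0,"az":0,"jaw":0.2},
  {"dx":-0.009,"dy":0.001,"dz":-0.001,"ax":-0.2,"ay":0,"az":0,"jaw":0.2},
  {"dx":-0.014,"dy":0.001,"dz":-0.001,"ax":-0.2,"ay":0,"az":0,"jaw":0.2},
  {"dx":-0.02,"dy":0.001,"dz":-0.001,"ax":-0.2,"ay":0,"az":0,"jaw":0.2},
  {"dx":-0.026,"dy":0.001,"dz":-0.001,"ax":-0.2,"ay":0,"az":0,"jaw":0.2},
  {"dx":-0.032,"dy":0.001,"dz":-0.001,"ax":-0.2,"ay":0,"az":0,"jaw":0.2},
  {"dx":-0.038,"dy":0.001,"dz":-0.001,"ax":-0.2,"ay":0,"az":0,"jaw":0.2},
  {"dx":-0.044,"dy":0.001,"dz":-0.001,"ax":-0.2,"ay":0,"az":0,"jaw":0.2},
  {"dx":-0.05,"dy":0.001,"dz":-0.001,"ax":-0.2,"ay":0,"az":0,"jaw":0.2},
  {"dx":-0.05,"dy":0.001,"dz":-0.001,"ax":-0.2,"ay":0,"az":0,"jaw":0.2},
])

```text
t: 8.85
position: [0.4994, -0.101, 0.0646]
eef_rot: [-90.0, 0.1, -99.9]
ft_force: [0.6, -0.4, -1.4]
gripper_width: 0.801
```

```bash
cat > plate.py <<'E'
from h import *
from scipy.optimize import least_squares
P=np.array([.5244,.0407]);Y=np.radians(-10.08)
r2=lambda a: np.array([[np.cos(a),-np.sin(a)],[np.sin(a),np.cos(a)]])
import sys
z=float(sys.argv[1]) if len(sys.argv)>1 else .056
c=snap('top','p.png'); h=cv2.cvtColor(c['image'],cv2.COLOR_RGB2HSV)
m=((h[...,0]>94)&(h[...,0]<114)&(h[...,1]>65)); m[:,:185]=0;m[:,310:]=0;m[:170]=0;m[250:]=0
n,l,st,_=cv2.connectedComponentsWithStats(m.astype(np.uint8)); i=1+np.argmax(st[1:,4])
p=np.argwhere(l==i)[:,::-1]; w=np.array([px2w(c,*q,z)[:2] for q in p]); s=(w-P)@r2(Y)
print('area',st[i][4],'stand-frame extents x',np.percentile(s[:,0],[0,2,98,100]).round(4),'y',np.percentile(s[:,1],[0,2,98,100]).round(4))
r=cv2.minAreaRect((s*1000).astype(np.float32)); print('rect mm',np.round(r[0],1),np.round(r[1],1),round(r[2],2))
im=c['image'][:,:,::-1]; cv2.imwrite('pics/pc.png',cv2.resize(im[165:233,178:298],None,fx=6.6,fy=6.6,interpolation=cv2.INTER_CUBIC))
E
python3 go.py .4903 -.1513 .0645 -10.08; python3 plate.py
```

```text
t 8.85 pos [ 0.4994 -0.101   0.0646] jawdeg -9.95 tilt 0.08 F [ 0.6 -0.4 -1.4] w 0.801
 dx 0.0512 dy 0.0000 dz -0.0003  ax -0.01 ay 0.13 az -0.08  n>=1.2
area 761 stand-frame extents x [-0.0552 -0.053   0.0497  0.0527] y [-0.1227 -0.1144 -0.0282 -0.026 ]
rect mm [ -1.1 -74.4] [107.9  96.2] 0.86
```

View pics/pc.png

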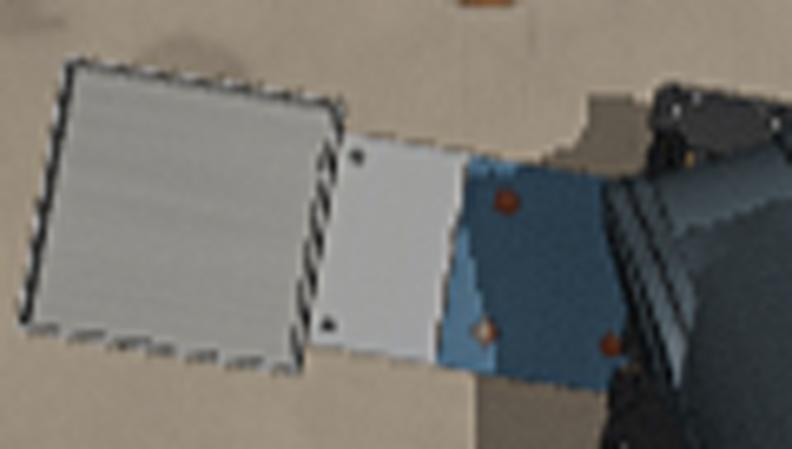

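Request:
move_arm([
  {"dx":-0.006,"dy":0,"dz":0,"ax":0,"ay":0,"az":0,"jaw":0.2},
  {"dx":-0.012,"dy":0,"dz":0,"ax":0,"ay":0,"az":0,"jaw":0.2},
  {"dx":-0.018,"dy":0,"dz":0,"ax":0,"ay":0,"az":0,"jaw":0.2},
  {"dx":-0.024,"dy":0,"dz":0,"ax":0,"ay":0,"az":0,"jaw":0.2},
  {"dx":-0.03,"dy":0,"dz":0,"ax":0,"ay":0,"az":0,"jaw":0.2},
  {"dx":-0.036,"dy":0,"dz":0,"ax":0,"ay":0,"az":0,"jaw":0.2},
  {"dx":-0.042,"dy":0,"dz":0,"ax":0,"ay":0,"az":0,"jaw":0.2},
  {"dx":-0.048,"dy":0,"dz":0,"ax":0,"ay":0,"az":0,"jaw":0.2},
  {"dx":-0.054,"dy":0,"dz":0,"ax":0,"ay":0,"az":0,"jaw":0.2},
  {"dx":-0.06,"dy":0,"dz":0,"ax":0,"ay":0,"az":0,"jaw":0.2},
  {"dx":-0.064,"dy":0,"dz":0,"ax":0,"ay":0,"az":0,"jaw":0.2},
  {"dx":-0.068,"dy":0,"dz":0,"ax":0,"ay":0,"az":0,"jaw":0.2},
  {"dx":-0.071,"dy":0,"dz":0,"ax":0,"ay":0,"az":0,"jaw":0.2},
  {"dx":-0.074,"dy":0,"dz":0,"ax":0,"ay":0,"az":0,"jaw":0.2},
  {"dx":-0.076,"dy":0,"dz":0,"ax":0,"ay":0,"az":0,"jaw":0.2},
  {"dx":-0.078,"dy":0,"dz":0,"ax":0,"ay":0,"az":0,"jaw":0.2},
  {"dx":-0.08,"dy":0,"dz":0,"ax":0,"ay":0,"az":0,"jaw":0.2},
  {"dx":-0.08,"dy":0,"dz":0,"ax":0,"ay":0,"az":0,"jaw":0.2},
  {"dx":-0.08,"dy":0,"dz":0,"ax":0,"ay":0,"az":0,"jaw":0.2},
])

```text
t: 10.48
position: [0.5132, -0.0239, 0.0646]
eef_rot: [-90.0, 0.0, -100.1]
ft_force: [-0.2, -1.0, -0.2]
gripper_width: 0.798
```

```bash
python3 go.py .5132 -.0223 .0645 -10.08; python3 plate.py .054
```

```text
t 10.48 pos [ 0.5132 -0.0239  0.0646] jawdeg -10.05 tilt 0.03 F [-0.2 -1.  -0.2] w 0.798
 dx -0.0016 dy 0.0001 dz -0.0003  ax -0.02 ay 0.03 az -0.03  n>=0.0
area 598 stand-frame extents x [-0.0545 -0.0529  0.0514  0.058 ] y [-0.0381 -0.0292  0.0506  0.0521]
rect mm [-0.1  9.4] [111.2  90.6] 3.24
```

Request:
move_arm([
  {"dx":-0.001,"dy":0,"dz":0,"ax":0,"ay":0,"az":0,"jaw":0.2},
  {"dx":-0.002,"dy":0,"dz":0,"ax":0,"ay":0,"az":0,"jaw":0.2},
  {"dx":-0.002,"dy":0,"dz":0,"ax":0,"ay":0,"az":0,"jaw":0.2},
  {"dx":0.01,"dy":0,"dz":0,"ax":0,"ay":0,"az":0,"jaw":0.2},
  {"dx":0.02,"dy":-0.01,"dz":0,"ax":0,"ay":0,"az":0,"jaw":0.2},
  {"dx":0.03,"dy":-0.05,"dz":0,"ax":0,"ay":0,"az":0,"jaw":0.2},
  {"dx":0.06,"dy":-0.08,"dz":0,"ax":0,"ay":0,"az":0,"jaw":0.2},
  {"dx":0.1,"dy":-0.12,"dz":0,"ax":0,"ay":0,"az":0,"jaw":0.3},
  {"dx":0.15,"dy":-0.14,"dz":0,"ax":0,"ay":0,"az":0,"jaw":0.5},
  {"dx":0.2,"dy":-0.14,"dz":0,"ax":0,"ay":0,"az":0,"jaw":0.5},
  {"dx":0.2,"dy":-0.14,"dz":0,"ax":0,"ay":0,"az":0,"jaw":0.5},
  {"dx":0.2,"dy":-0.14,"dz":0,"ax":0,"ay":0,"az":0,"jaw":0.5},
])

```text
t: 11.53
position: [0.4761, -0.2303, 0.2056]
eef_rot: [-89.9, -0.3, -100.7]
ft_force: [0.7, 0.2, 0.7]
gripper_width: 0.499
```

```bash
python3 plate.py .054; python3 go.py .4474 .3212 .2 -98.4; python3 - <<'E'
import cv2,numpy as np
im=cv2.imread('pics/p.png')
cv2.imwrite('pics/p2.png',cv2.resize(im[140:260,136:300],None,fx=4.8,fy=4.8,interpolation=cv2.INTER_CUBIC))
E
```

```text
area 975 stand-frame extents x [-0.0545 -0.0524  0.0507  0.0527] y [-0.0555 -0.0535  0.0512  0.0533]
rect mm [-1. -1.] [108.6 107. ] 89.81
t 11.58 pos [ 0.4769 -0.2261  0.205 ] jawdeg -10.5 tilt 0.12 F [1.1 1.5 0.1] w 0.502
 dx -0.5328 dy 0.0039 dz -0.1287  ax -0.13 ay 87.90 az 0.04  n>=13.1
```

View pics/p2.png

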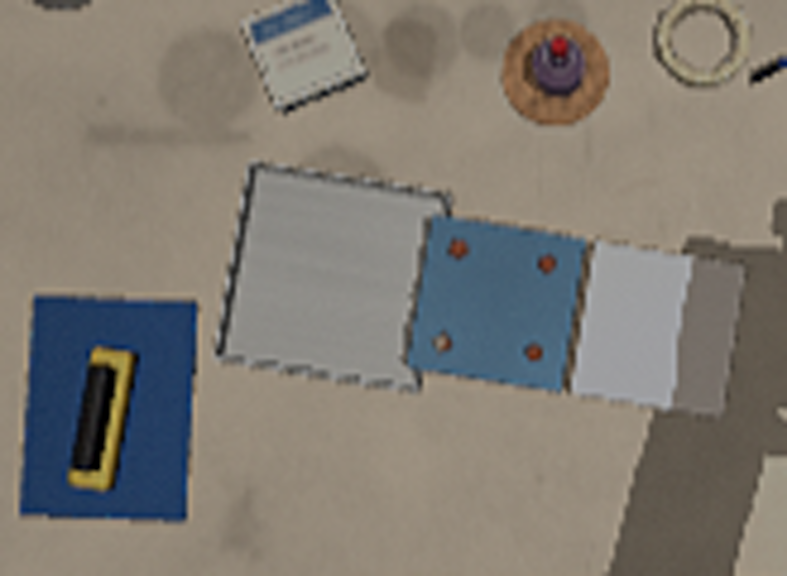

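Request:
move_arm([
  {"dx":-0.04,"dy":0.004,"dz":-0.01,"ax":0,"ay":7,"az":0,"jaw":0.4},
  {"dx":-0.08,"dy":0.004,"dz":-0.02,"ax":0,"ay":14,"az":0,"jaw":0.4},
  {"dx":-0.12,"dy":0.004,"dz":-0.03,"ax":0,"ay":21,"az":0,"jaw":0.4},
  {"dx":-0.533,"dy":0.004,"dz":-0.1287,"ax":0,"ay":88.2,"az":0,"jaw":0.4},
  {"dx":-0.533,"dy":0.004,"dz":-0.1287,"ax":0,"ay":88.2,"az":0,"jaw":0.4},
  {"dx":-0.533,"dy":0.004,"dz":-0.1287,"ax":0,"ay":88.2,"az":0,"jaw":0.4},
  {"dx":-0.533,"dy":0.004,"dz":-0.1287,"ax":0,"ay":88.2,"az":0,"jaw":0.4},
  {"dx":-0.533,"dy":0.004,"dz":-0.1287,"ax":0,"ay":88.2,"az":0,"jaw":0.4},
  {"dx":-0.533,"dy":0.004,"dz":-0.1287,"ax":0,"ay":88.2,"az":0,"jaw":0.4},
  {"dx":-0.533,"dy":0.004,"dz":-0.1287,"ax":0,"ay":88.2,"az":0,"jaw":0.4},
  {"dx":-0.533,"dy":0.004,"dz":-0.1287,"ax":0,"ay":88.2,"az":0,"jaw":0.4},
  {"dx":-0.533,"dy":0.004,"dz":-0.1287,"ax":0,"ay":88.2,"az":0,"jaw":0.4},
  {"dx":-0.533,"dy":0.004,"dz":-0.1287,"ax":0,"ay":88.2,"az":0,"jaw":0.4},
  {"dx":-0.533,"dy":0.004,"dz":-0.1287,"ax":0,"ay":88.2,"az":0,"jaw":0.4},
  {"dx":-0.533,"dy":0.004,"dz":-0.1287,"ax":0,"ay":88.2,"az":0,"jaw":0.4},
  {"dx":-0.533,"dy":0.004,"dz":-0.1287,"ax":0,"ay":88.2,"az":0,"jaw":0.4},
  {"dx":-0.533,"dy":0.004,"dz":-0.1287,"ax":0,"ay":88.2,"az":0,"jaw":0.4},
  {"dx":-0.533,"dy":0.004,"dz":-0.1287,"ax":0,"ay":88.2,"az":0,"jaw":0.4},
])

```text
t: 13.08
position: [0.4444, 0.3245, 0.2001]
eef_rot: [-89.9, -0.0, 171.7]
ft_force: [0.5, -0.4, 0.0]
gripper_width: 0.6
```

```bash
python3 go.py .447 .3214 .045 -98.8; python3 - <<'E'
from h import *
c=snap('side','s3.png'); im=c['image'][:,:,::-1]
cv2.imwrite('pics/s3c.png',cv2.resize(im[90:250,150:310],None,fx=3.7,fy=3.7,interpolation=cv2.INTER_CUBIC))
E
```

```text
t 13.08 pos [0.4444 0.3245 0.2001] jawdeg -98.28 tilt 0.1 F [ 0.5 -0.4  0. ] w 0.6
 dx -0.0031 dy 0.1551 dz 0.0025  ax -0.09 ay 0.52 az 0.04  n>=3.7
```

Request:
move_arm([
  {"dx":-0.003,"dy":0.04,"dz":0.0025,"ax":0,"ay":0.5,"az":0,"jaw":0.4},
  {"dx":-0.003,"dy":0.08,"dz":0.0025,"ax":0,"ay":0.5,"az":0,"jaw":0.4},
  {"dx":-0.003,"dy":0.115,"dz":0.0025,"ax":0,"ay":0.5,"az":0,"jaw":0.4},
  {"dx":-0.003,"dy":0.14,"dz":0.0025,"ax":0,"ay":0.5,"az":0,"jaw":0.4},
  {"dx":-0.003,"dy":0.15,"dz":0.0025,"ax":0,"ay":0.5,"az":0,"jaw":0.4},
  {"dx":-0.003,"dy":0.155,"dz":0.0025,"ax":0,"ay":0.5,"az":0,"jaw":0.4},
  {"dx":-0.003,"dy":0.155,"dz":0.0025,"ax":0,"ay":0.5,"az":0,"jaw":0.4},
  {"dx":-0.003,"dy":0.155,"dz":0.0025,"ax":0,"ay":0.5,"az":0,"jaw":0.4},
  {"dx":-0.003,"dy":0.155,"dz":0.0025,"ax":0,"ay":0.5,"az":0,"jaw":0.7},
  {"dx":-0.003,"dy":0.155,"dz":0.0025,"ax":0,"ay":0.5,"az":0,"jaw":1},
  {"dx":-0.003,"dy":0.155,"dz":0.0025,"ax":0,"ay":0.5,"az":0,"jaw":1},
  {"dx":-0.003,"dy":0.155,"dz":0.0025,"ax":0,"ay":0.5,"az":0,"jaw":1},
  {"dx":-0.003,"dy":0.155,"dz":0.0025,"ax":0,"ay":0.5,"az":0,"jaw":1},
  {"dx":-0.003,"dy":0.155,"dz":0.0025,"ax":0,"ay":0.5,"az":0,"jaw":1},
])

```text
t: 14.3
position: [0.4473, 0.3235, 0.0459]
eef_rot: [-90.0, 0.0, 171.2]
ft_force: [0.5, 0.3, 0.9]
gripper_width: 0.179
```

```bash
python3 go.py .447 .3214 .165 -98.8
```

```text
t 14.3 pos [0.4473 0.3235 0.0459] jawdeg -98.75 tilt 0.05 F [0.5 0.3 0.9] w 0.179
 dx -0.0001 dy -0.1191 dz 0.0021  ax 0.04 ay 0.05 az -0.02  n>=2.9
```

Request:
move_arm([
  {"dx":0,"dy":-0.01,"dz":0,"ax":0,"ay":0,"az":0,"jaw":1},
  {"dx":0,"dy":-0.03,"dz":0,"ax":0,"ay":0,"az":0,"jaw":1},
  {"dx":0,"dy":-0.06,"dz":0,"ax":0,"ay":0,"az":0,"jaw":1},
  {"dx":0,"dy":-0.09,"dz":0,"ax":0,"ay":0,"az":0,"jaw":1},
  {"dx":0,"dy":-0.11,"dz":0,"ax":0,"ay":0,"az":0,"jaw":1},
  {"dx":0,"dy":-0.12,"dz":0,"ax":0,"ay":0,"az":0,"jaw":1},
  {"dx":0,"dy":-0.12,"dz":0,"ax":0,"ay":0,"az":0,"jaw":1},
])

```text
t: 14.88
position: [0.4482, 0.3239, 0.168]
eef_rot: [-90.2, 0.2, 171.2]
ft_force: [0.3, 0.4, -1.8]
gripper_width: 0.179
```

```bash
python3 go.py .5136 -.0203 .16 -100.08 .5136 -.0203 .0991 -100.08
```

```text
t 14.88 pos [0.4482 0.3239 0.168 ] jawdeg -98.78 tilt 0.23 F [ 0.3  0.4 -1.8] w 0.179
 dx -0.1171 dy 0.0074 dz 0.3302  ax 0.16 ay 1.30 az -0.16  n>=8.4
 dx -0.1170 dy 0.0683 dz 0.3303  ax 0.16 ay 1.30 az -0.16  n>=8.6
```

Request:
move_arm([
  {"dx":-0.01,"dy":0,"dz":0.02,"ax":0,"ay":0,"az":0,"jaw":1},
  {"dx":-0.02,"dy":0,"dz":0.05,"ax":0,"ay":0.5,"az":0,"jaw":1},
  {"dx":-0.03,"dy":0,"dz":0.085,"ax":0,"ay":1,"az":0,"jaw":1},
  {"dx":-0.042,"dy":0,"dz":0.12,"ax":0,"ay":1.3,"az":0,"jaw":1},
  {"dx":-0.055,"dy":0,"dz":0.155,"ax":0,"ay":1.3,"az":0,"jaw":1},
  {"dx":-0.068,"dy":0,"dz":0.19,"ax":0,"ay":1.3,"az":0,"jaw":1},
  {"dx":-0.08,"dy":0,"dz":0.225,"ax":0,"ay":1.3,"az":0,"jaw":1},
  {"dx":-0.093,"dy":0,"dz":0.26,"ax":0,"ay":1.3,"az":0,"jaw":1},
  {"dx":-0.105,"dy":0,"dz":0.295,"ax":0,"ay":1.3,"az":0,"jaw":1},
  {"dx":-0.113,"dy":0,"dz":0.32,"ax":0,"ay":1.3,"az":0,"jaw":1},
  {"dx":-0.117,"dy":0,"dz":0.33,"ax":0,"ay":1.3,"az":0,"jaw":1},
  {"dx":-0.117,"dy":0.007,"dz":0.33,"ax":0,"ay":1.3,"az":0,"jaw":1},
  {"dx":-0.117,"dy":0.007,"dz":0.33,"ax":0,"ay":1.3,"az":0,"jaw":1},
  {"dx":-0.117,"dy":0.007,"dz":0.33,"ax":0,"ay":1.3,"az":0,"jaw":1},
])

```text
t: 16.05
position: [0.5115, -0.0183, 0.1575]
eef_rot: [-90.0, -0.1, 170.1]
ft_force: [-0.0, 0.6, -0.5]
gripper_width: 0.176
```

```bash
python3 go.py .5136 -.0203 .0991 -100.08
```

```text
t 16.05 pos [ 0.5115 -0.0183  0.1575] jawdeg -99.89 tilt 0.15 F [-0.   0.6 -0.5] w 0.176
 dx -0.0025 dy 0.0584 dz 0.0016  ax 0.05 ay 0.19 az 0.14  n>=1.4
```

Request:
move_arm([
  {"dx":-0.002,"dy":0.02,"dz":0.0016,"ax":0,"ay":0.2,"az":0,"jaw":1},
  {"dx":-0.002,"dy":0.04,"dz":0.0016,"ax":0,"ay":0.2,"az":0,"jaw":1},
  {"dx":-0.002,"dy":0.052,"dz":0.0016,"ax":0,"ay":0.2,"az":0,"jaw":1},
  {"dx":-0.002,"dy":0.055,"dz":0.0016,"ax":0,"ay":0.2,"az":0,"jaw":1},
  {"dx":-0.002,"dy":0.055,"dz":0.0016,"ax":0,"ay":0.2,"az":0,"jaw":1},
  {"dx":-0.002,"dy":0.055,"dz":0.0016,"ax":0,"ay":0.2,"az":0,"jaw":1},
  {"dx":-0.002,"dy":0.055,"dz":0.0016,"ax":0,"ay":0.2,"az":0,"jaw":1},
])

```text
t: 16.63
position: [0.5149, -0.0223, 0.1045]
eef_rot: [-90.0, 0.1, 169.8]
ft_force: [0.3, 0.1, -0.7]
gripper_width: 0.175
```

```bash
python3 go.py .5136 -.0203 .0991 -100.08;  python3 - <<'E'
from h import *
c=snap('side','s4.png'); im=c['image'][:,:,::-1]
cv2.imwrite('pics/s4c.png',cv2.resize(im[170:260,205:295],None,fx=6.5,fy=6.5,interpolation=cv2.INTER_CUBIC))
E
```

```text
t 16.63 pos [ 0.5149 -0.0223  0.1045] jawdeg -100.23 tilt 0.09 F [ 0.3  0.1 -0.7] w 0.175
 dx 0.0017 dy 0.0054 dz -0.0017  ax 0.02 ay -0.15 az -0.09  n>=0.1
```

View pics/s4c.png

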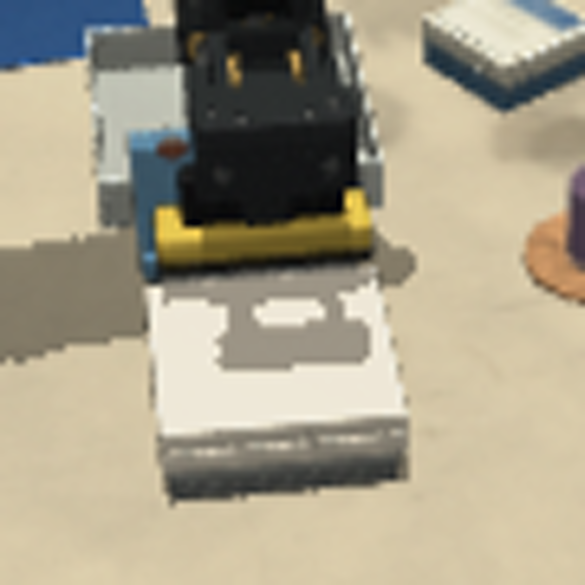

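Request:
move_arm([
  {"dx":0.002,"dy":0.003,"dz":0,"ax":0,"ay":0,"az":0,"jaw":1},
  {"dx":0.002,"dy":0.005,"dz":0,"ax":0,"ay":0,"az":0,"jaw":1},
  {"dx":0.002,"dy":0.005,"dz":0,"ax":0,"ay":0,"az":0,"jaw":1},
  {"dx":0.002,"dy":0.005,"dz":0,"ax":0,"ay":0,"az":0,"jaw":1},
  {"dx":0.002,"dy":0.005,"dz":0,"ax":0,"ay":0,"az":0,"jaw":1},
])

```text
t: 17.1
position: [0.5123, -0.0224, 0.0986]
eef_rot: [-90.0, 0.0, 169.7]
ft_force: [0.8, 0.4, -0.6]
gripper_width: 0.184
```

```bash
python3 go.py .5136 -.0203 .0991 -100.08 .5332 .0899 .0991 -100.08
```

```text
t 17.1 pos [ 0.5123 -0.0224  0.0986] jawdeg -100.28 tilt 0.0 F [ 0.8  0.4 -0.6] w 0.184
 dx -0.0009 dy -0.0005 dz -0.0023  ax -0.00 ay -0.20 az -0.00  n>=0.1
 dx -0.0005 dy -0.0005 dz -0.1143  ax -0.00 ay -0.20 az -0.00  n>=2.7
```

Hover height is right, with no upward reaction; wiping now.

Request:
move_arm([
  {"dx":-0.0005,"dy":0,"dz":-0.004,"ax":0,"ay":0,"az":0,"jaw":1},
  {"dx":-0.0005,"dy":0,"dz":-0.008,"ax":0,"ay":0,"az":0,"jaw":1},
  {"dx":-0.0005,"dy":0,"dz":-0.012,"ax":0,"ay":0,"az":0,"jaw":1},
  {"dx":-0.0005,"dy":0,"dz":-0.016,"ax":0,"ay":0,"az":0,"jaw":1},
  {"dx":-0.0005,"dy":0,"dz":-0.02,"ax":0,"ay":0,"az":0,"jaw":1},
  {"dx":-0.0005,"dy":0,"dz":-0.024,"ax":0,"ay":0,"az":0,"jaw":1},
  {"dx":-0.0005,"dy":0,"dz":-0.028,"ax":0,"ay":0,"az":0,"jaw":1},
  {"dx":-0.0005,"dy":0,"dz":-0.032,"ax":0,"ay":0,"az":0,"jaw":1},
  {"dx":-0.0005,"dy":0,"dz":-0.036,"ax":0,"ay":0,"az":0,"jaw":1},
  {"dx":-0.0005,"dy":0,"dz":-0.04,"ax":0,"ay":0,"az":0,"jaw":1},
  {"dx":-0.0005,"dy":0,"dz":-0.044,"ax":0,"ay":0,"az":0,"jaw":1},
  {"dx":-0.0005,"dy":0,"dz":-0.048,"ax":0,"ay":0,"az":0,"jaw":1},
  {"dx":-0.0005,"dy":0,"dz":-0.052,"ax":0,"ay":0,"az":0,"jaw":1},
  {"dx":-0.0005,"dy":0,"dz":-0.056,"ax":0,"ay":0,"az":0,"jaw":1},
  {"dx":-0.0005,"dy":0,"dz":-0.06,"ax":0,"ay":0,"az":0,"jaw":1},
  {"dx":-0.0005,"dy":0,"dz":-0.06,"ax":0,"ay":0,"az":0,"jaw":1},
])

```text
t: 18.43
position: [0.5236, 0.0378, 0.0986]
eef_rot: [-90.0, 0.0, 169.8]
ft_force: [-0.5, -0.6, -1.3]
gripper_width: 0.181
```

```bash
python3 go.py .5332 .0899 .0991 -100.08; python3 - <<'E'
from h import *
c=snap('side','s5.png'); im=c['image'][:,:,::-1]
cv2.imwrite('pics/s5c.png',cv2.resize(im[170:260,205:295],None,fx=6.5,fy=6.5,interpolation=cv2.INTER_CUBIC))
E
```

```text
t 18.43 pos [0.5236 0.0378 0.0986] jawdeg -100.2 tilt 0.04 F [-0.5 -0.6 -1.3] w 0.181
 dx -0.0002 dy -0.0004 dz -0.0530  ax 0.04 ay -0.12 az -0.01  n>=1.3
```

View pics/s5c.png

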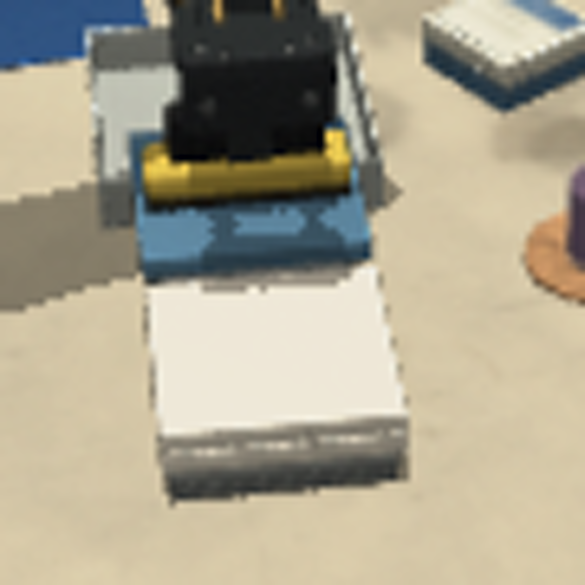

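Request:
move_arm([
  {"dx":0,"dy":0,"dz":-0.004,"ax":0,"ay":0,"az":0,"jaw":1},
  {"dx":0,"dy":0,"dz":-0.008,"ax":0,"ay":0,"az":0,"jaw":1},
  {"dx":0,"dy":0,"dz":-0.012,"ax":0,"ay":0,"az":0,"jaw":1},
  {"dx":0,"dy":0,"dz":-0.016,"ax":0,"ay":0,"az":0,"jaw":1},
  {"dx":0,"dy":0,"dz":-0.02,"ax":0,"ay":0,"az":0,"jaw":1},
  {"dx":0,"dy":0,"dz":-0.024,"ax":0,"ay":0,"az":0,"jaw":1},
  {"dx":0,"dy":0,"dz":-0.028,"ax":0,"ay":0,"az":0,"jaw":1},
  {"dx":0,"dy":0,"dz":-0.032,"ax":0,"ay":0,"az":0,"jaw":1},
  {"dx":0,"dy":0,"dz":-0.036,"ax":0,"ay":0,"az":0,"jaw":1},
  {"dx":0,"dy":0,"dz":-0.04,"ax":0,"ay":0,"az":0,"jaw":1},
  {"dx":0,"dy":0,"dz":-0.044,"ax":0,"ay":0,"az":0,"jaw":1},
  {"dx":0,"dy":0,"dz":-0.048,"ax":0,"ay":0,"az":0,"jaw":1},
  {"dx":0,"dy":0,"dz":-0.052,"ax":0,"ay":0,"az":0,"jaw":1},
  {"dx":0,"dy":0,"dz":-0.056,"ax":0,"ay":0,"az":0,"jaw":1},
  {"dx":0,"dy":0,"dz":-0.06,"ax":0,"ay":0,"az":0,"jaw":1},
  {"dx":0,"dy":0,"dz":-0.062,"ax":0,"ay":0,"az":0,"jaw":1},
  {"dx":0,"dy":0,"dz":-0.062,"ax":0,"ay":0,"az":0,"jaw":1},
  {"dx":0,"dy":0,"dz":-0.062,"ax":0,"ay":0,"az":0,"jaw":1},
])

```text
t: 19.98
position: [0.5344, 0.0976, 0.0986]
eef_rot: [-90.0, -0.0, 169.7]
ft_force: [0.3, -0.1, -1.7]
gripper_width: 0.182
```

Request:
move_arm([
  {"dx":0,"dy":-0.01,"dz":0,"ax":0,"ay":0,"az":0,"jaw":1},
  {"dx":0,"dy":-0.03,"dz":0,"ax":0,"ay":0,"az":0,"jaw":1},
  {"dx":0,"dy":-0.055,"dz":0,"ax":0,"ay":0,"az":0,"jaw":1},
  {"dx":0,"dy":-0.07,"dz":0,"ax":0,"ay":0,"az":0,"jaw":1},
  {"dx":0,"dy":-0.075,"dz":0,"ax":0,"ay":0,"az":0,"jaw":1},
  {"dx":0,"dy":-0.075,"dz":0,"ax":0,"ay":0,"az":0,"jaw":1},
])

```text
t: 20.48
position: [0.5354, 0.0975, 0.1753]
eef_rot: [-90.1, 0.2, 169.7]
ft_force: [-0.2, 0.3, -1.7]
gripper_width: 0.178
```

```bash
python3 go.py .4541 .3225 .16 -94 .4541 .3225 .0465 -94; python3 - <<'E'
from h import *
c=snap('side','s6.png'); im=c['image'][:,:,::-1]
cv2.imwrite('pics/s6c.png',cv2.resize(im[130:250,190:300],None,fx=5,fy=5,interpolation=cv2.INTER_CUBIC))
E
```

```text
t 20.48 pos [0.5354 0.0975 0.1753] jawdeg -100.3 tilt 0.18 F [-0.2  0.3 -1.7] w 0.178
 dx 0.1203 dy 0.0151 dz -0.2068  ax 0.05 ay -6.30 az -0.17  n>=5.7
 dx 0.1206 dy 0.1286 dz -0.2067  ax 0.05 ay -6.30 az -0.17  n>=6.5
```

View pics/s6c.png

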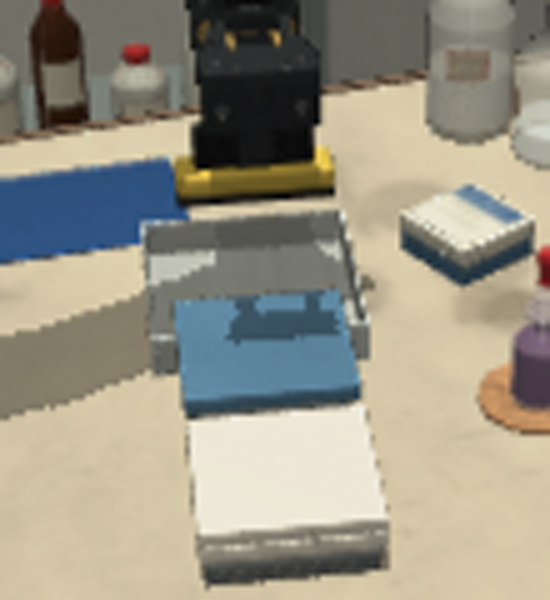

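Request:
move_arm([
  {"dx":0.02,"dy":0,"dz":-0.03,"ax":0,"ay":-2,"az":0,"jaw":1},
  {"dx":0.04,"dy":0,"dz":-0.065,"ax":0,"ay":-4,"az":0,"jaw":1},
  {"dx":0.06,"dy":0,"dz":-0.1,"ax":0,"ay":-6,"az":0,"jaw":1},
  {"dx":0.08,"dy":0,"dz":-0.135,"ax":0,"ay":-6.3,"az":0,"jaw":1},
  {"dx":0.1,"dy":0,"dz":-0.17,"ax":0,"ay":-6.3,"az":0,"jaw":1},
  {"dx":0.113,"dy":0,"dz":-0.195,"ax":0,"ay":-6.3,"az":0,"jaw":1},
  {"dx":0.12,"dy":0.01,"dz":-0.2068,"ax":0,"ay":-6.3,"az":0,"jaw":1},
  {"dx":0.12,"dy":0.03,"dz":-0.2068,"ax":0,"ay":-6.3,"az":0,"jaw":1},
  {"dx":0.12,"dy":0.06,"dz":-0.2068,"ax":0,"ay":-6.3,"az":0,"jaw":1},
  {"dx":0.12,"dy":0.06,"dz":-0.2068,"ax":0,"ay":-6.3,"az":0,"jaw":1},
  {"dx":0.12,"dy":0.06,"dz":-0.2068,"ax":0,"ay":-6.3,"az":0,"jaw":1},
])

```text
t: 21.45
position: [0.4517, 0.3211, 0.1117]
eef_rot: [-89.8, -0.2, 176.0]
ft_force: [-0.5, 0.1, -0.6]
gripper_width: 0.178
```

```bash
python3 go.py .4541 .3225 .0475 -94; cat > chips.py <<'E'
from h import *
P=np.array([.5451,.1569]);Y=np.radians(-10.08);r=np.array([[np.cos(Y),-np.sin(Y)],[np.sin(Y),np.cos(Y)]])
c=snap('top','chips.png');h=cv2.cvtColor(c['image'],cv2.COLOR_RGB2HSV)
m=((h[...,0]<15)|(h[...,0]>172))&(h[...,1]>80)&(h[...,2]>30); m[:,:175]=0;m[:,310:]=0;m[:160]=0;m[240:]=0
n,l,st,ce=cv2.connectedComponentsWithStats(m.astype(np.uint8),connectivity=4)
for i in range(1,n):
    if st[i][4]>1: w=px2w(c,*ce[i],.006)[:2]; print('px',ce[i].round(1),'area',st[i][4],'tray frame',((w-P)@r).round(3))
E
python3 chips.py; python3 plate.py .054
```

```text
t 21.45 pos [0.4517 0.3211 0.1117] jawdeg -93.96 tilt 0.32 F [-0.5  0.1 -0.6] w 0.178
 dx -0.0026 dy 0.0641 dz -0.0018  ax -0.21 ay 0.04 az 0.24  n>=1.5
px [251.1 162.1] area 88 tray frame [ 0.149 -0.136]
px [222.4 190.9] area 11 tray frame [ 0.033 -0.053]
px [220.  201.5] area 6 tray frame [-0.005 -0.051]
px [219.4 211.4] area 8 tray frame [-0.04  -0.055]
area 1029 stand-frame extents x [-0.0545 -0.0523  0.0505  0.0527] y [-0.0555 -0.0533  0.0512  0.0534]
rect mm [-1.  -0.9] [108.9 107. ] 89.82
```

```bash
python3 - <<'E'
import cv2
im=cv2.imread('pics/chips.png'); a=cv2.resize(im[175:230,180:262],None,fx=9,fy=9,interpolation=cv2.INTER_CUBIC); cv2.imwrite('pics/chc.png',cv2.convertScaleAbs(a,alpha=1.5))
E
```

```text
(no output)
```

View pics/chc.png

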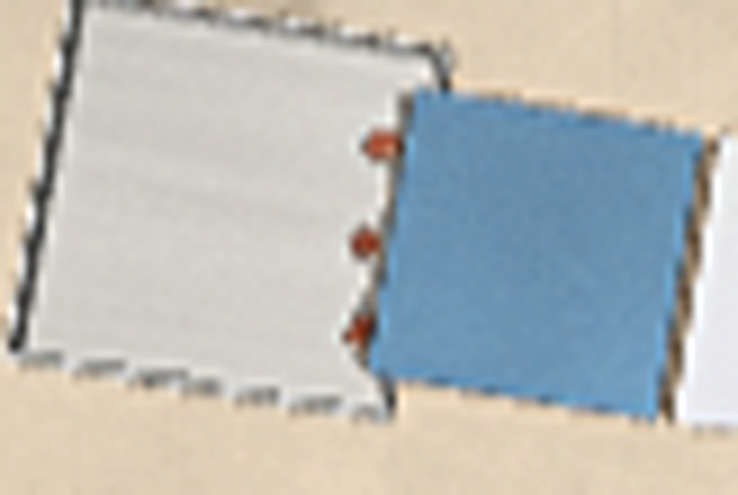

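Request:
move_arm([
  {"dx":-0.0026,"dy":0.02,"dz":-0.0018,"ax":0,"ay":0,"az":0,"jaw":1},
  {"dx":-0.0026,"dy":0.04,"dz":-0.0018,"ax":0,"ay":0,"az":0,"jaw":1},
  {"dx":-0.0026,"dy":0.055,"dz":-0.0018,"ax":0,"ay":0,"az":0,"jaw":1},
  {"dx":-0.0026,"dy":0.06,"dz":-0.0018,"ax":0,"ay":0,"az":0,"jaw":1},
  {"dx":-0.0026,"dy":0.0635,"dz":-0.0018,"ax":0,"ay":0,"az":0,"jaw":1},
  {"dx":-0.0026,"dy":0.0635,"dz":-0.0018,"ax":0,"ay":0,"az":0,"jaw":1},
  {"dx":-0.0026,"dy":0.0635,"dz":-0.0018,"ax":0,"ay":0,"az":0,"jaw":1},
])

```text
t: 22.13
position: [0.4567, 0.3246, 0.0512]
eef_rot: [-90.1, 0.1, 176.0]
ft_force: [0.4, -0.4, -1.3]
gripper_width: 0.18
```

```bash
python3 go.py .4541 .3225 .0459 -94
```

```text
t 22.13 pos [0.4567 0.3246 0.0512] jawdeg -93.98 tilt 0.1 F [ 0.4 -0.4 -1.3] w 0.18
 dx 0.0025 dy 0.0053 dz 0.0022  ax 0.07 ay 0.02 az -0.08  n>=0.2
```

Request:
move_arm([
  {"dx":0.002,"dy":0.003,"dz":0.002,"ax":0,"ay":0,"az":0,"jaw":1},
  {"dx":0.002,"dy":0.005,"dz":0.002,"ax":0,"ay":0,"az":0,"jaw":1},
  {"dx":0.002,"dy":0.0055,"dz":0.002,"ax":0,"ay":0,"az":0,"jaw":1},
  {"dx":0.002,"dy":0.0055,"dz":0.002,"ax":0,"ay":0,"az":0,"jaw":1},
  {"dx":0.002,"dy":0.0055,"dz":0.002,"ax":0,"ay":0,"az":0,"jaw":0.7},
  {"dx":0.002,"dy":0.0055,"dz":0.002,"ax":0,"ay":0,"az":0,"jaw":0.4},
  {"dx":0.002,"dy":0.0055,"dz":0.002,"ax":0,"ay":0,"az":0,"jaw":0.4},
  {"dx":0.002,"dy":0.0055,"dz":0.002,"ax":0,"ay":0,"az":0,"jaw":0.4},
  {"dx":0.002,"dy":0.0055,"dz":0.002,"ax":0,"ay":0,"az":0,"jaw":0.4},
  {"dx":0.002,"dy":-0.02,"dz":0.002,"ax":0,"ay":0,"az":0,"jaw":0.4},
  {"dx":0.002,"dy":-0.06,"dz":0.002,"ax":0,"ay":0,"az":0,"jaw":0.4},
  {"dx":0.002,"dy":-0.1,"dz":0.002,"ax":0,"ay":0,"az":0,"jaw":0.4},
  {"dx":0.002,"dy":-0.14,"dz":0.002,"ax":0,"ay":0,"az":0,"jaw":0.4},
  {"dx":0.002,"dy":-0.16,"dz":0.002,"ax":0,"ay":0,"az":0,"jaw":0.4},
  {"dx":0.002,"dy":-0.16,"dz":0.002,"ax":0,"ay":0,"az":0,"jaw":0.4},
])

```text
t: 23.38
position: [0.4562, 0.3242, 0.2152]
eef_rot: [-90.3, 0.4, 176.0]
ft_force: [-0.3, 1.1, 0.6]
gripper_width: 0.602
```

```bash
python3 go.py .4544 -.3054 .2 -55; python3 - <<'E'
from h import *
im=snap('side','s7.png')['image']; h=cv2.cvtColor(im,cv2.COLOR_RGB2HSV)
old=cv2.cvtColor(cv2.imread('pics/side0.png'),cv2.COLOR_BGR2HSV)
def bl(h,z):
    m=((h[...,0]<13)|(h[...,0]>174))&(h[...,1]>110); m[:,:165]=0;m[:,290:]=0;m[:165]=0;m[280:]=0
    n,l,st,ce=cv2.connectedComponentsWithStats(m.astype(np.uint8)); print(z,[(ce[i].round(1).tolist(),int(st[i][4])) for i in range(1,n)])
bl(old,'old');bl(h,'new')
E
```

```text
t 23.38 pos [0.4562 0.3242 0.2152] jawdeg -93.98 tilt 0.51 F [-0.3  1.1  0.6] w 0.602
 dx -0.0418 dy 0.0119 dz 0.6283  ax 0.19 ay -38.98 az -0.49  n>=15.1
old [([244.0, 191.4], 29), ([256.2, 211.2], 11), ([234.0, 213.5], 6), ([258.7, 224.2], 9), ([236.3, 226.1], 9)]
new []
```

```bash
python3 go.py .4544 -.3054 .15 -145.1 .4544 -.3054 .15 34.9; python3 - <<'E'
from h import *
print(arm.state()['joint_positions'].round(1))
c=arm.read_camera('side'); print('rod foot',px2w(c,311.7,265.6,0).round(3)); print('vert rods',px2w(c,335,312,-.003).round(3))
c=arm.read_camera('top')
g=cv2.cvtColor(c['image'],cv2.COLOR_RGB2HSV)
m=(g[...,2]<60); m[:,:328]=0;m[:,372:]=0;m[:212]=0;m[256:]=0
n,l,st,ce=cv2.connectedComponentsWithStats(m.astype(np.uint8))
print([(px2w(c,*ce[i],.045)[:2].round(4).tolist(),int(st[i][4])) for i in range(1,n) if st[i][4]>4])
m=(g[...,0]>18)&(g[...,0]<34)&(g[...,1]>130); m[:,:130]=0;m[:,190:]=0;m[:190]=0;m[260:]=0
p=np.argwhere(m)[:,::-1]; w=np.array([px2w(c,*q,.022)[:2] for q in p]); print('scraper yellow px',len(p),w.min(0).round(3) if len(p) else '',w.max(0).round(3) if len(p) else '')
E
```

```text
t 23.43 pos [0.4551 0.3231 0.2125] jawdeg -93.98 tilt 0.29 F [-0.6  0.3 -0.2] w 0.6
 dx -0.0427 dy 0.0607 dz 0.6272  ax 0.27 ay 51.12 az -0.13  n>=15.1
 dx -0.0427 dy 0.0607 dz 0.6272  ax -0.16 ay -128.88 az -0.32  n>=18.0
[ -25.3   26.   -19.1  103.9   10.6   51.6 -143.1]
rod foot [ 0.638 -0.257  0.   ]
vert rods [ 0.629 -0.418 -0.003]
[([0.4547, -0.3051], 28), ([0.4522, -0.3353], 9), ([0.3935, -0.2623], 7), ([0.3807, -0.2965], 28), ([0.3809, -0.3566], 30), ([0.3818, -0.2816], 5)]
scraper yellow px 95 [0.415 0.275] [0.514 0.374]
```

Request:
move_arm([
  {"dx":-0.003,"dy":0,"dz":0.03,"ax":0,"ay":-7,"az":0,"jaw":0.45},
  {"dx":-0.006,"dy":0.01,"dz":0.07,"ax":0,"ay":-14,"az":0,"jaw":0.45},
  {"dx":-0.009,"dy":0.02,"dz":0.105,"ax":0,"ay":-21,"az":0,"jaw":0.45},
  {"dx":-0.012,"dy":0.02,"dz":0.14,"ax":0,"ay":-28,"az":0,"jaw":0.45},
  {"dx":-0.015,"dy":0.02,"dz":0.175,"ax":0,"ay":-35,"az":0,"jaw":0.45},
  {"dx":-0.017,"dy":0.02,"dz":0.21,"ax":0,"ay":-42,"az":0,"jaw":0.45},
  {"dx":-0.02,"dy":0.02,"dz":0.245,"ax":0,"ay":-49,"az":0,"jaw":0.45},
  {"dx":-0.022,"dy":0.02,"dz":0.28,"ax":0,"ay":-56,"az":0,"jaw":0.45},
  {"dx":-0.025,"dy":0.02,"dz":0.315,"ax":0,"ay":-63,"az":0,"jaw":0.45},
  {"dx":-0.027,"dy":0.02,"dz":0.35,"ax":0,"ay":-70,"az":0,"jaw":0.45},
  {"dx":-0.03,"dy":0.02,"dz":0.385,"ax":0,"ay":-77,"az":0,"jaw":0.45},
  {"dx":-0.032,"dy":0.02,"dz":0.42,"ax":0,"ay":-84,"az":0,"jaw":0.45},
  {"dx":-0.035,"dy":0.02,"dz":0.455,"ax":0,"ay":-91,"az":0,"jaw":0.45},
  {"dx":-0.037,"dy":0.02,"dz":0.49,"ax":0,"ay":-98,"az":0,"jaw":0.45},
  {"dx":-0.04,"dy":0.02,"dz":0.525,"ax":0,"ay":-105,"az":0,"jaw":0.45},
  {"dx":-0.041,"dy":0.03,"dz":0.56,"ax":0,"ay":-112,"az":0,"jaw":0.45},
  {"dx":-0.042,"dy":0.04,"dz":0.595,"ax":0,"ay":-119,"az":0,"jaw":0.45},
  {"dx":-0.0427,"dy":0.05,"dz":0.62,"ax":0,"ay":-126,"az":0,"jaw":0.45},
  {"dx":-0.0427,"dy":0.06,"dz":0.6272,"ax":0,"ay":-128.9,"az":0,"jaw":0.45},
  {"dx":-0.0427,"dy":0.06,"dz":0.6272,"ax":0,"ay":-128.9,"az":0,"jaw":0.45},
])

```text
t: 25.2
position: [0.45, -0.3082, 0.1462]
eef_rot: [-90.1, 0.3, -55.2]
ft_force: [-0.1, 0.1, 0.2]
gripper_width: 0.545
```

```bash
python3 go.py .4546 -.3053 .026 34.9; python3 - <<'E'
from h import *
print(arm.state()['joint_positions'].round(1))
c=snap('top','t8.png');g=cv2.cvtColor(c['image'],cv2.COLOR_RGB2HSV)
m=(g[...,0]>18)&(g[...,0]<34)&(g[...,1]>130); m[:,:130]=0;m[:,190:]=0;m[:190]=0;m[260:]=0
p=np.argwhere(m)[:,::-1]; w=np.array([px2w(c,*q,.022)[:2] for q in p]); print('scraper yellow px',len(p),w.min(0).round(3),w.max(0).round(3),px2w(c,*cv2.minAreaRect(p.astype(np.float32))[0],.022).round(4))
E
python3 plate.py .054
```

```text
t 25.2 pos [ 0.45   -0.3082  0.1462] jawdeg 34.85 tilt 0.36 F [-0.1  0.1  0.2] w 0.545
 dx 0.0010 dy 0.1202 dz 0.0057  ax 0.13 ay -0.05 az -0.34  n>=2.9
[ 56.5  34.  -35.4 107.   26.   47.6  42.5]
scraper yellow px 137 [0.418 0.275] [0.514 0.312] [0.4648 0.293  0.022 ]
area 1029 stand-frame extents x [-0.0545 -0.0523  0.0505  0.0527] y [-0.0555 -0.0533  0.0512  0.0534]
rect mm [-1.  -0.9] [108.9 107. ] 89.82
```

Request:
move_arm([
  {"dx":0.001,"dy":0.03,"dz":0.0057,"ax":0,"ay":0,"az":0,"jaw":0.45},
  {"dx":0.001,"dy":0.065,"dz":0.0057,"ax":0,"ay":0,"az":0,"jaw":0.45},
  {"dx":0.001,"dy":0.095,"dz":0.0057,"ax":0,"ay":0,"az":0,"jaw":0.45},
  {"dx":0.001,"dy":0.115,"dz":0.0057,"ax":0,"ay":0,"az":0,"jaw":0.45},
  {"dx":0.001,"dy":0.12,"dz":0.0057,"ax":0,"ay":0,"az":0,"jaw":0.45},
  {"dx":0.001,"dy":0.12,"dz":0.0057,"ax":0,"ay":0,"az":0,"jaw":0.45},
  {"dx":0.001,"dy":0.12,"dz":0.0057,"ax":0,"ay":0,"az":0,"jaw":0.65},
  {"dx":0.001,"dy":0.12,"dz":0.0057,"ax":0,"ay":0,"az":0,"jaw":0.85},
  {"dx":0.001,"dy":0.12,"dz":0.0057,"ax":0,"ay":0,"az":0,"jaw":1},
  {"dx":0.001,"dy":0.12,"dz":0.0057,"ax":0,"ay":0,"az":0,"jaw":1},
  {"dx":0.001,"dy":0.12,"dz":0.0057,"ax":0,"ay":0,"az":0,"jaw":1},
  {"dx":0.001,"dy":0.12,"dz":0.0057,"ax":0,"ay":0,"az":0,"jaw":1},
])

```text
t: 26.3
position: [0.4589, -0.3045, 0.0312]
eef_rot: [-90.0, -0.1, -55.1]
ft_force: [-0.6, 0.7, 8.3]
gripper_width: 0.25
```

```bash
python3 go.py .5231 -.1032 .15 34.9
```

```text
t 26.3 pos [ 0.4589 -0.3045  0.0312] jawdeg 34.91 tilt 0.1 F [-0.6  0.7  8.3] w 0.25
 dx -0.1281 dy -0.1190 dz 0.1679  ax -0.02 ay 0.01 az 0.09  n>=5.8
```

Request:
move_arm([
  {"dx":0,"dy":-0.004,"dz":0,"ax":0,"ay":0,"az":0,"jaw":1},
  {"dx":0,"dy":-0.01,"dz":0,"ax":0,"ay":0,"az":0,"jaw":1},
  {"dx":0,"dy":-0.02,"dz":0,"ax":0,"ay":0,"az":0,"jaw":1},
  {"dx":0,"dy":-0.035,"dz":0,"ax":0,"ay":0,"az":0,"jaw":1},
  {"dx":0,"dy":-0.045,"dz":0,"ax":0,"ay":0,"az":0,"jaw":1},
  {"dx":0,"dy":-0.045,"dz":0,"ax":0,"ay":0,"az":0,"jaw":1},
])

```text
t: 26.8
position: [0.4597, -0.3047, 0.0776]
eef_rot: [-89.9, -0.2, -55.1]
ft_force: [0.2, 0.5, -0.1]
gripper_width: 0.251
```

```bash
python3 go.py .5231 -.1032 .15 34.9;  python3 - <<'E'
from h import *
c=snap('side','s9.png'); im=c['image'][:,:,::-1]
cv2.imwrite('pics/s9c.png',cv2.resize(im[225:335,190:300],None,fx=5.4,fy=5.4,interpolation=cv2.INTER_CUBIC))
E
```

```text
t 26.8 pos [ 0.4597 -0.3047  0.0776] jawdeg 34.92 tilt 0.22 F [ 0.2  0.5 -0.1] w 0.251
 dx -0.1287 dy -0.0726 dz 0.1675  ax -0.09 ay 0.02 az 0.20  n>=5.4
```

View pics/s9c.png

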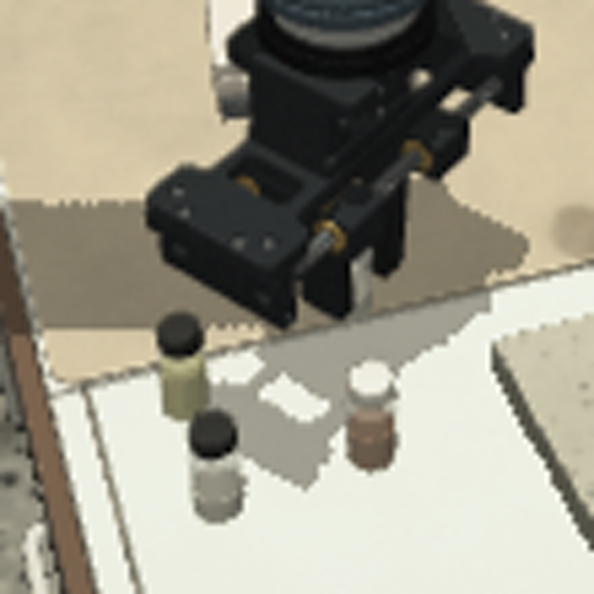

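Request:
move_arm([
  {"dx":-0.005,"dy":-0.03,"dz":0.01,"ax":0,"ay":0,"az":0,"jaw":1},
  {"dx":-0.02,"dy":-0.06,"dz":0.03,"ax":0,"ay":0,"az":0,"jaw":1},
  {"dx":-0.04,"dy":-0.0726,"dz":0.055,"ax":0,"ay":0,"az":0,"jaw":1},
  {"dx":-0.06,"dy":-0.0726,"dz":0.08,"ax":0,"ay":0,"az":0,"jaw":1},
  {"dx":-0.08,"dy":-0.0726,"dz":0.105,"ax":0,"ay":0,"az":0,"jaw":1},
  {"dx":-0.1,"dy":-0.0726,"dz":0.13,"ax":0,"ay":0,"az":0,"jaw":1},
  {"dx":-0.118,"dy":-0.0726,"dz":0.153,"ax":0,"ay":0,"az":0,"jaw":1},
  {"dx":-0.126,"dy":-0.0726,"dz":0.164,"ax":0,"ay":0,"az":0,"jaw":1},
  {"dx":-0.1287,"dy":-0.0726,"dz":0.1675,"ax":0,"ay":0,"az":0,"jaw":1},
  {"dx":-0.1287,"dy":-0.0726,"dz":0.1675,"ax":0,"ay":0,"az":0,"jaw":1},
  {"dx":-0.1287,"dy":-0.0726,"dz":0.1675,"ax":0,"ay":0,"az":0,"jaw":1},
])

```text
t: 27.77
position: [0.5214, -0.1038, 0.1472]
eef_rot: [-90.1, 0.0, -55.1]
ft_force: [-0.2, -0.7, -0.1]
gripper_width: 0.253
```

```bash
python3 go.py .5231 -.1032 .079 34.9
```

```text
t 27.77 pos [ 0.5214 -0.1038  0.1472] jawdeg 34.88 tilt 0.08 F [-0.2 -0.7 -0.1] w 0.253
 dx 0.0005 dy 0.0682 dz 0.0019  ax 0.08 ay -0.02 az -0.00  n>=1.6
```

Request:
move_arm([
  {"dx":0,"dy":0.02,"dz":0.002,"ax":0,"ay":0,"az":0,"jaw":1},
  {"dx":0,"dy":0.04,"dz":0.002,"ax":0,"ay":0,"az":0,"jaw":1},
  {"dx":0,"dy":0.055,"dz":0.002,"ax":0,"ay":0,"az":0,"jaw":1},
  {"dx":0,"dy":0.063,"dz":0.002,"ax":0,"ay":0,"az":0,"jaw":1},
  {"dx":0,"dy":0.067,"dz":0.002,"ax":0,"ay":0,"az":0,"jaw":1},
  {"dx":0,"dy":0.068,"dz":0.002,"ax":0,"ay":0,"az":0,"jaw":1},
  {"dx":0,"dy":0.068,"dz":0.002,"ax":0,"ay":0,"az":0,"jaw":1},
  {"dx":0,"dy":0.068,"dz":0.002,"ax":0,"ay":0,"az":0,"jaw":1},
])

```text
t: 28.43
position: [0.524, -0.1018, 0.0804]
eef_rot: [-90.0, -0.1, -55.1]
ft_force: [-1.0, 0.4, -0.1]
gripper_width: 0.251
```

```bash
python3 go.py .5231 -.1032 .079 34.9
```

```text
t 28.43 pos [ 0.524  -0.1018  0.0804] jawdeg 34.91 tilt 0.07 F [-1.   0.4 -0.1] w 0.251
 dx 0.0006 dy 0.0014 dz -0.0016  ax -0.04 ay 0.01 az 0.05  n>=0.1
```

Request:
move_arm([
  {"dx":0,"dy":0.001,"dz":0,"ax":0,"ay":0,"az":0,"jaw":1},
  {"dx":0,"dy":0.002,"dz":0,"ax":0,"ay":0,"az":0,"jaw":1},
  {"dx":0,"dy":0.002,"dz":0,"ax":0,"ay":0,"az":0,"jaw":1},
])

```text
t: 28.68
position: [0.524, -0.1015, 0.0782]
eef_rot: [-90.0, -0.1, -55.1]
ft_force: [0.0, -0.3, 3.6]
gripper_width: 0.249
```

```bash
python3 go.py .5231 -.1032 .079 34.9
```

```text
t 28.68 pos [ 0.524  -0.1015  0.0782] jawdeg 34.94 tilt 0.06 F [ 0.  -0.3  3.6] w 0.249
 dx 0.0008 dy -0.0008 dz -0.0017  ax -0.03 ay 0.04 az 0.05  n>=0.0
```

Request:
move_arm([
  {"dx":0,"dy":0,"dz":0,"ax":0,"ay":0,"az":0,"jaw":0.72},
  {"dx":0,"dy":0,"dz":0,"ax":0,"ay":0,"az":0,"jaw":0.66},
  {"dx":0,"dy":0,"dz":0,"ax":0,"ay":0,"az":0,"jaw":0.6},
  {"dx":0,"dy":0,"dz":0,"ax":0,"ay":0,"az":0,"jaw":0.57},
  {"dx":0,"dy":0,"dz":0,"ax":0,"ay":0,"az":0,"jaw":0.57},
  {"dx":0,"dy":-0.015,"dz":0,"ax":0,"ay":0,"az":0,"jaw":0.57},
  {"dx":0,"dy":-0.04,"dz":0,"ax":0,"ay":0,"az":0,"jaw":0.57},
  {"dx":0,"dy":-0.07,"dz":0,"ax":0,"ay":0,"az":0,"jaw":0.57},
  {"dx":0,"dy":-0.075,"dz":0,"ax":0,"ay":0,"az":0,"jaw":0.5},
  {"dx":0,"dy":-0.075,"dz":0,"ax":0,"ay":0,"az":0,"jaw":0.45},
])

```text
t: 29.52
position: [0.5249, -0.1016, 0.1545]
eef_rot: [-89.9, -0.2, -55.1]
ft_force: [-0.1, 0.1, -0.3]
gripper_width: 0.543
```

```bash
python3 go.py .4555 -.352 .11 34.9
```

```text
t 29.52 pos [ 0.5249 -0.1016  0.1545] jawdeg 34.91 tilt 0.22 F [-0.1  0.1 -0.3] w 0.543
 dx 0.1655 dy 0.0444 dz -0.2004  ax -0.15 ay 0.01 az 0.17  n>=6.3
```

Request:
move_arm([
  {"dx":0.02,"dy":0,"dz":-0.025,"ax":0,"ay":0,"az":0,"jaw":0.45},
  {"dx":0.045,"dy":0,"dz":-0.054,"ax":0,"ay":0,"az":0,"jaw":0.45},
  {"dx":0.07,"dy":0,"dz":-0.085,"ax":0,"ay":0,"az":0,"jaw":0.45},
  {"dx":0.095,"dy":0,"dz":-0.115,"ax":0,"ay":0,"az":0,"jaw":0.45},
  {"dx":0.12,"dy":0.01,"dz":-0.145,"ax":0,"ay":0,"az":0,"jaw":0.45},
  {"dx":0.145,"dy":0.03,"dz":-0.175,"ax":0,"ay":0,"az":0,"jaw":0.45},
  {"dx":0.16,"dy":0.04,"dz":-0.195,"ax":0,"ay":0,"az":0,"jaw":0.45},
  {"dx":0.1655,"dy":0.0444,"dz":-0.2004,"ax":0,"ay":0,"az":0,"jaw":0.45},
  {"dx":0.1655,"dy":0.0444,"dz":-0.2004,"ax":0,"ay":0,"az":0,"jaw":0.45},
  {"dx":0.1655,"dy":0.0444,"dz":-0.2004,"ax":0,"ay":0,"az":0,"jaw":0.45},
  {"dx":0.1655,"dy":0.0444,"dz":-0.2004,"ax":0,"ay":0,"az":0,"jaw":0.45},
])

```text
t: 30.43
position: [0.4551, -0.3496, 0.1084]
eef_rot: [-89.9, 0.0, -54.9]
ft_force: [0.3, 1.3, -0.1]
gripper_width: 0.544
```

```bash
python3 go.py .4555 -.352 .031 34.9
```

```text
t 30.43 pos [ 0.4551 -0.3496  0.1084] jawdeg 35.1 tilt 0.08 F [ 0.3  1.3 -0.1] w 0.544
 dx 0.0023 dy 0.0774 dz -0.0012  ax -0.07 ay 0.20 az -0.04  n>=1.9
```

Request:
move_arm([
  {"dx":0.0015,"dy":0.03,"dz":-0.001,"ax":0,"ay":0,"az":0,"jaw":0.45},
  {"dx":0.0015,"dy":0.055,"dz":-0.001,"ax":0,"ay":0,"az":0,"jaw":0.45},
  {"dx":0.0015,"dy":0.07,"dz":-0.001,"ax":0,"ay":0,"az":0,"jaw":0.45},
  {"dx":0.0015,"dy":0.0765,"dz":-0.001,"ax":0,"ay":0,"az":0,"jaw":0.45},
  {"dx":0.0015,"dy":0.0765,"dz":-0.001,"ax":0,"ay":0,"az":0,"jaw":0.45},
  {"dx":0.0015,"dy":0.0765,"dz":-0.001,"ax":0,"ay":0,"az":0,"jaw":0.65},
  {"dx":0.0015,"dy":0.0765,"dz":-0.001,"ax":0,"ay":0,"az":0,"jaw":0.85},
  {"dx":0.0015,"dy":0.0765,"dz":-0.001,"ax":0,"ay":0,"az":0,"jaw":1},
  {"dx":0.0015,"dy":0.0765,"dz":-0.001,"ax":0,"ay":0,"az":0,"jaw":1},
  {"dx":0.0015,"dy":0.0765,"dz":-0.001,"ax":0,"ay":0,"az":0,"jaw":1},
  {"dx":0.0015,"dy":0.0765,"dz":-0.001,"ax":0,"ay":0,"az":0,"jaw":1},
])

```text
t: 31.35
position: [0.4547, -0.3541, 0.0327]
eef_rot: [-90.0, -0.1, -55.1]
ft_force: [0.1, 0.2, 6.2]
gripper_width: 0.253
```

```bash
python3 go.py .5315 -.0560 .155 34.9
```

```text
t 31.35 pos [ 0.4547 -0.3541  0.0327] jawdeg 34.92 tilt 0.09 F [0.1 0.2 6.2] w 0.253
 dx -0.2002 dy -0.1225 dz 0.2337  ax -0.03 ay 0.02 az 0.09  n>=7.9
```

Request:
move_arm([
  {"dx":0,"dy":-0.01,"dz":0,"ax":0,"ay":0,"az":0,"jaw":1},
  {"dx":0,"dy":-0.035,"dz":0,"ax":0,"ay":0,"az":0,"jaw":1},
  {"dx":0,"dy":-0.07,"dz":0,"ax":0,"ay":0,"az":0,"jaw":1},
  {"dx":-0.01,"dy":-0.1,"dz":0.012,"ax":0,"ay":0,"az":0,"jaw":1},
  {"dx":-0.03,"dy":-0.1225,"dz":0.035,"ax":0,"ay":0,"az":0,"jaw":1},
  {"dx":-0.05,"dy":-0.1225,"dz":0.059,"ax":0,"ay":0,"az":0,"jaw":1},
  {"dx":-0.075,"dy":-0.1225,"dz":0.088,"ax":0,"ay":0,"az":0,"jaw":1},
  {"dx":-0.1,"dy":-0.1225,"dz":0.117,"ax":0,"ay":0,"az":0,"jaw":1},
  {"dx":-0.125,"dy":-0.1225,"dz":0.146,"ax":0,"ay":0,"az":0,"jaw":1},
  {"dx":-0.15,"dy":-0.1225,"dz":0.175,"ax":0,"ay":0,"az":0,"jaw":1},
  {"dx":-0.175,"dy":-0.1225,"dz":0.205,"ax":0,"ay":0,"az":0,"jaw":1},
  {"dx":-0.192,"dy":-0.1225,"dz":0.225,"ax":0,"ay":0,"az":0,"jaw":1},
  {"dx":-0.2002,"dy":-0.1225,"dz":0.2337,"ax":0,"ay":0,"az":0,"jaw":1},
  {"dx":-0.2002,"dy":-0.1225,"dz":0.2337,"ax":0,"ay":0,"az":0,"jaw":1},
  {"dx":-0.2002,"dy":-0.1225,"dz":0.2337,"ax":0,"ay":0,"az":0,"jaw":1},
  {"dx":-0.2002,"dy":-0.1225,"dz":0.2337,"ax":0,"ay":0,"az":0,"jaw":1},
])

```text
t: 32.68
position: [0.5304, -0.0584, 0.1541]
eef_rot: [-90.1, -0.0, -55.2]
ft_force: [0.3, -0.7, -1.3]
gripper_width: 0.253
```

```bash
python3 go.py .5315 -.0560 .0797 34.9
```

```text
t 32.68 pos [ 0.5304 -0.0584  0.1541] jawdeg 34.77 tilt 0.11 F [ 0.3 -0.7 -1.3] w 0.253
 dx -0.0014 dy 0.0744 dz 0.0024  ax 0.10 ay -0.13 az 0.04  n>=1.8
```

Request:
move_arm([
  {"dx":-0.001,"dy":0.025,"dz":0.001,"ax":0,"ay":0,"az":0,"jaw":1},
  {"dx":-0.001,"dy":0.05,"dz":0.001,"ax":0,"ay":0,"az":0,"jaw":1},
  {"dx":-0.001,"dy":0.065,"dz":0.001,"ax":0,"ay":0,"az":0,"jaw":1},
  {"dx":-0.001,"dy":0.071,"dz":0.001,"ax":0,"ay":0,"az":0,"jaw":1},
  {"dx":-0.001,"dy":0.074,"dz":0.001,"ax":0,"ay":0,"az":0,"jaw":1},
  {"dx":-0.001,"dy":0.0755,"dz":0.001,"ax":0,"ay":0,"az":0,"jaw":1},
  {"dx":-0.001,"dy":0.0765,"dz":0.001,"ax":0,"ay":0,"az":0,"jaw":1},
  {"dx":-0.001,"dy":0.0765,"dz":0.001,"ax":0,"ay":0,"az":0,"jaw":1},
  {"dx":-0.001,"dy":0.0765,"dz":0.001,"ax":0,"ay":0,"az":0,"jaw":1},
])

```text
t: 33.43
position: [0.5302, -0.0565, 0.0796]
eef_rot: [-90.2, -0.1, -55.2]
ft_force: [-8.9, -2.0, 17.2]
gripper_width: 0.25
```

Request:
move_arm([
  {"dx":0,"dy":0,"dz":0,"ax":0,"ay":0,"az":0,"jaw":0.72},
  {"dx":0,"dy":0,"dz":0,"ax":0,"ay":0,"az":0,"jaw":0.66},
  {"dx":0,"dy":0,"dz":0,"ax":0,"ay":0,"az":0,"jaw":0.6},
  {"dx":0,"dy":0,"dz":0,"ax":0,"ay":0,"az":0,"jaw":0.57},
  {"dx":0,"dy":0,"dz":0,"ax":0,"ay":0,"az":0,"jaw":0.57},
  {"dx":0,"dy":-0.015,"dz":0,"ax":0,"ay":0,"az":0,"jaw":0.57},
  {"dx":0,"dy":-0.04,"dz":0,"ax":0,"ay":0,"az":0,"jaw":0.57},
  {"dx":0,"dy":-0.07,"dz":0,"ax":0,"ay":0,"az":0,"jaw":0.57},
  {"dx":0,"dy":-0.075,"dz":0,"ax":0,"ay":0,"az":0,"jaw":0.5},
  {"dx":0,"dy":-0.075,"dz":0,"ax":0,"ay":0,"az":0,"jaw":0.45},
])

```text
t: 34.27
position: [0.5327, -0.0544, 0.1546]
eef_rot: [-89.8, -0.2, -55.1]
ft_force: [0.4, -0.2, 0.5]
gripper_width: 0.538
```

```bash
python3 go.py .382 -.3566 .11 34.9
```

```text
t 34.27 pos [ 0.5327 -0.0544  0.1546] jawdeg 34.92 tilt 0.23 F [ 0.4 -0.2  0.5] w 0.538
 dx 0.1614 dy 0.0441 dz -0.2967  ax -0.17 ay 0.02 az 0.15  n>=8.2
```

```bash
cat > caps.py <<'E'
from h import *
P=np.array([.5037,-.0754]);Y=np.radians(-10.08);r=np.array([[np.cos(Y),-np.sin(Y)],[np.sin(Y),np.cos(Y)]])
c=snap('top','caps.png');g=cv2.cvtColor(c['image'],cv2.COLOR_RGB2HSV)
m=g[...,2]<60; m[:,:252]=0;m[:,300:]=0;m[:185]=0;m[:,:]&=True;m[235:]=0
n,l,st,ce=cv2.connectedComponentsWithStats(m.astype(np.uint8))
for i in range(1,n):
    if st[i][4]>5: w=px2w(c,*ce[i],.096)[:2]; print('dark',w.round(4),'stack frame',((w-P)@r).round(4),st[i].tolist())
c=snap('side','caps_s.png');g=cv2.cvtColor(c['image'],cv2.COLOR_RGB2HSV)
m=(g[...,0]<18)&(g[...,1]>70)&(g[...,2]<170); m[:,:215]=0;m[:,285:]=0;m[:185]=0;m[245:]=0
n,l,st,ce=cv2.connectedComponentsWithStats(m.astype(np.uint8))
print('brown side',[(st[i].tolist(),ce[i].round(1).tolist()) for i in range(1,n) if st[i][4]>6])
for q in [(.5315,-.056),(.5231,-.1032)]: print([np.round(w2px(c,[*q,z]),1).tolist() for z in (.044,.075,.096)])
m=g[...,2]<60; m[:,:215]=0;m[:,285:]=0;m[:175]=0;m[245:]=0
n,l,st,ce=cv2.connectedComponentsWithStats(m.astype(np.uint8))
print('dark side',[(st[i].tolist(),ce[i].round(1).tolist()) for i in range(1,n) if st[i][4]>6])
E
python3 caps.py
```

```text
dark [ 0.5484 -0.0308] stack frame [0.0362 0.0518] [256, 185, 10, 21, 28]
dark [ 0.565  -0.1395] stack frame [ 0.0715 -0.0523] [291, 185, 5, 8, 8]
dark [ 0.4741 -0.0594] stack frame [-0.032   0.0106] [252, 188, 30, 47, 289]
dark [ 0.5297 -0.1537] stack frame [ 0.0393 -0.0725] [296, 196, 4, 8, 12]
brown side []
[[253.4, 217.7], [253.2, 209.4], [253.1, 203.7]]
[[255.3, 227.7], [255.1, 219.3], [255.0, 213.5]]
dark side [([221, 175, 44, 24, 535], [243.9, 182.4]), ([252, 212, 7, 6, 33], [254.8, 214.7])]
```

Request:
move_arm([
  {"dx":0.015,"dy":0,"dz":-0.025,"ax":0,"ay":0,"az":0,"jaw":0.45},
  {"dx":0.032,"dy":0,"dz":-0.058,"ax":0,"ay":0,"az":0,"jaw":0.45},
  {"dx":0.05,"dy":0,"dz":-0.092,"ax":0,"ay":0,"az":0,"jaw":0.45},
  {"dx":0.068,"dy":0,"dz":-0.126,"ax":0,"ay":0,"az":0,"jaw":0.45},
  {"dx":0.087,"dy":0,"dz":-0.16,"ax":0,"ay":0,"az":0,"jaw":0.45},
  {"dx":0.106,"dy":0.01,"dz":-0.195,"ax":0,"ay":0,"az":0,"jaw":0.45},
  {"dx":0.125,"dy":0.02,"dz":-0.23,"ax":0,"ay":0,"az":0,"jaw":0.45},
  {"dx":0.144,"dy":0.035,"dz":-0.264,"ax":0,"ay":0,"az":0,"jaw":0.45},
  {"dx":0.157,"dy":0.0441,"dz":-0.288,"ax":0,"ay":0,"az":0,"jaw":0.45},
  {"dx":0.1614,"dy":0.0441,"dz":-0.2967,"ax":0,"ay":0,"az":0,"jaw":0.45},
  {"dx":0.1614,"dy":0.0441,"dz":-0.2967,"ax":0,"ay":0,"az":0,"jaw":0.45},
  {"dx":0.1614,"dy":0.0441,"dz":-0.2967,"ax":0,"ay":0,"az":0,"jaw":0.45},
  {"dx":0.1614,"dy":0.0441,"dz":-0.2967,"ax":0,"ay":0,"az":0,"jaw":0.45},
])

```text
t: 35.45
position: [0.3819, -0.3544, 0.1088]
eef_rot: [-89.9, 0.0, -54.9]
ft_force: [0.6, 0.2, -0.0]
gripper_width: 0.552
```

```bash
python3 go.py .382 -.3566 .031 34.9; python3 caps.py; python3 - <<'E'
import cv2,numpy as np
a=cv2.imread('pics/caps_s.png')[170:250,205:295]; b=cv2.imread('pics/caps.png')[170:250,140:300]
a=cv2.resize(a,None,fx=5,fy=5,interpolation=cv2.INTER_CUBIC); b=cv2.resize(b,None,fx=5,fy=5,interpolation=cv2.INTER_CUBIC)
cv2.imwrite('pics/ck.png',cv2.resize(np.vstack([np.hstack([a,np.zeros((400,350,3),'uint8')]),b]),(600,600)))
E
```

```text
t 35.45 pos [ 0.3819 -0.3544  0.1088] jawdeg 35.11 tilt 0.08 F [ 0.6  0.2 -0. ] w 0.552
 dx 0.0019 dy 0.0778 dz -0.0013  ax -0.08 ay 0.21 az -0.02  n>=1.9
dark [ 0.5212 -0.1009] stack frame [ 0.0217 -0.022 ] [279, 200, 6, 5, 26]
brown side []
[[253.4, 217.7], [253.2, 209.4], [253.1, 203.7]]
[[255.3, 227.7], [255.1, 219.3], [255.0, 213.5]]
dark side [([215, 175, 27, 53, 988], [228.1, 197.2]), ([252, 212, 7, 6, 31], [254.8, 214.7]), ([215, 225, 51, 20, 416], [242.9, 238.3])]
```

View pics/ck.png

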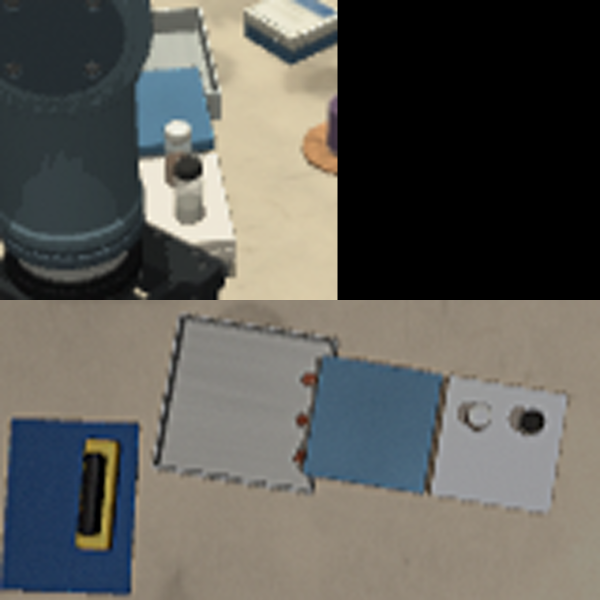

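Request:
move_arm([
  {"dx":0.0015,"dy":0.03,"dz":-0.001,"ax":0,"ay":0,"az":0,"jaw":0.45},
  {"dx":0.0015,"dy":0.055,"dz":-0.001,"ax":0,"ay":0,"az":0,"jaw":0.45},
  {"dx":0.0015,"dy":0.07,"dz":-0.001,"ax":0,"ay":0,"az":0,"jaw":0.45},
  {"dx":0.0015,"dy":0.0765,"dz":-0.001,"ax":0,"ay":0,"az":0,"jaw":0.45},
  {"dx":0.0015,"dy":0.0765,"dz":-0.001,"ax":0,"ay":0,"az":0,"jaw":0.45},
  {"dx":0.0015,"dy":0.0765,"dz":-0.001,"ax":0,"ay":0,"az":0,"jaw":0.65},
  {"dx":0.0015,"dy":0.0765,"dz":-0.001,"ax":0,"ay":0,"az":0,"jaw":0.85},
  {"dx":0.0015,"dy":0.0765,"dz":-0.001,"ax":0,"ay":0,"az":0,"jaw":1},
  {"dx":0.0015,"dy":0.0765,"dz":-0.001,"ax":0,"ay":0,"az":0,"jaw":1},
  {"dx":0.0015,"dy":0.0765,"dz":-0.001,"ax":0,"ay":0,"az":0,"jaw":1},
  {"dx":0.0015,"dy":0.0765,"dz":-0.001,"ax":0,"ay":0,"az":0,"jaw":1},
])

```text
t: 36.47
position: [0.381, -0.3588, 0.033]
eef_rot: [-90.0, -0.1, -55.1]
ft_force: [-0.8, 0.5, 5.9]
gripper_width: 0.253
```

```bash
python3 go.py .4759 -.0948 .155 34.9
```

```text
t 36.47 pos [ 0.381  -0.3588  0.033 ] jawdeg 34.93 tilt 0.08 F [-0.8  0.5  5.9] w 0.253
 dx -0.1619 dy -0.1222 dz 0.2290  ax -0.01 ay 0.03 az 0.08  n>=7.3
```

Request:
move_arm([
  {"dx":0,"dy":-0.01,"dz":0,"ax":0,"ay":0,"az":0,"jaw":1},
  {"dx":0,"dy":-0.035,"dz":0,"ax":0,"ay":0,"az":0,"jaw":1},
  {"dx":0,"dy":-0.07,"dz":0,"ax":0,"ay":0,"az":0,"jaw":1},
  {"dx":-0.005,"dy":-0.1,"dz":0.008,"ax":0,"ay":0,"az":0,"jaw":1},
  {"dx":-0.02,"dy":-0.122,"dz":0.029,"ax":0,"ay":0,"az":0,"jaw":1},
  {"dx":-0.04,"dy":-0.122,"dz":0.057,"ax":0,"ay":0,"az":0,"jaw":1},
  {"dx":-0.06,"dy":-0.122,"dz":0.085,"ax":0,"ay":0,"az":0,"jaw":1},
  {"dx":-0.08,"dy":-0.122,"dz":0.113,"ax":0,"ay":0,"az":0,"jaw":1},
  {"dx":-0.1,"dy":-0.122,"dz":0.141,"ax":0,"ay":0,"az":0,"jaw":1},
  {"dx":-0.12,"dy":-0.122,"dz":0.17,"ax":0,"ay":0,"az":0,"jaw":1},
  {"dx":-0.14,"dy":-0.122,"dz":0.198,"ax":0,"ay":0,"az":0,"jaw":1},
  {"dx":-0.155,"dy":-0.122,"dz":0.219,"ax":0,"ay":0,"az":0,"jaw":1},
  {"dx":-0.162,"dy":-0.122,"dz":0.229,"ax":0,"ay":0,"az":0,"jaw":1},
  {"dx":-0.162,"dy":-0.122,"dz":0.229,"ax":0,"ay":0,"az":0,"jaw":1},
  {"dx":-0.162,"dy":-0.122,"dz":0.229,"ax":0,"ay":0,"az":0,"jaw":1},
  {"dx":-0.162,"dy":-0.122,"dz":0.229,"ax":0,"ay":0,"az":0,"jaw":1},
])

```text
t: 37.8
position: [0.4749, -0.0959, 0.1542]
eef_rot: [-90.1, -0.0, -55.2]
ft_force: [0.8, 0.4, -0.2]
gripper_width: 0.249
```

```bash
python3 go.py .4759 -.0948 .080 34.9
```

```text
t 37.8 pos [ 0.4749 -0.0959  0.1542] jawdeg 34.84 tilt 0.07 F [ 0.8  0.4 -0.2] w 0.249
 dx -0.0004 dy 0.0742 dz 0.0016  ax 0.07 ay -0.06 az 0.02  n>=1.8
```

Commanding about 1 mm less than last time to avoid pressing hard.

Request:
move_arm([
  {"dx":0,"dy":0.025,"dz":0,"ax":0,"ay":0,"az":0,"jaw":1},
  {"dx":0,"dy":0.05,"dz":0,"ax":0,"ay":0,"az":0,"jaw":1},
  {"dx":0,"dy":0.065,"dz":0,"ax":0,"ay":0,"az":0,"jaw":1},
  {"dx":0,"dy":0.071,"dz":0,"ax":0,"ay":0,"az":0,"jaw":1},
  {"dx":0,"dy":0.0735,"dz":0,"ax":0,"ay":0,"az":0,"jaw":1},
  {"dx":0,"dy":0.0745,"dz":0,"ax":0,"ay":0,"az":0,"jaw":1},
  {"dx":0,"dy":0.075,"dz":0,"ax":0,"ay":0,"az":0,"jaw":1},
  {"dx":0,"dy":0.075,"dz":0,"ax":0,"ay":0,"az":0,"jaw":1},
  {"dx":0,"dy":0.075,"dz":0,"ax":0,"ay":0,"az":0,"jaw":1},
])

```text
t: 38.55
position: [0.476, -0.0952, 0.0801]
eef_rot: [-90.0, -0.1, -55.1]
ft_force: [0.1, 0.1, -0.5]
gripper_width: 0.254
```

Request:
move_arm([
  {"dx":0,"dy":0,"dz":0,"ax":0,"ay":0,"az":0,"jaw":0.72},
  {"dx":0,"dy":0,"dz":0,"ax":0,"ay":0,"az":0,"jaw":0.66},
  {"dx":0,"dy":0,"dz":0,"ax":0,"ay":0,"az":0,"jaw":0.6},
  {"dx":0,"dy":0,"dz":0,"ax":0,"ay":0,"az":0,"jaw":0.57},
  {"dx":0,"dy":0,"dz":0,"ax":0,"ay":0,"az":0,"jaw":0.57},
  {"dx":0,"dy":-0.015,"dz":0,"ax":0,"ay":0,"az":0,"jaw":0.57},
  {"dx":0,"dy":-0.04,"dz":0,"ax":0,"ay":0,"az":0,"jaw":0.57},
  {"dx":0,"dy":-0.07,"dz":0,"ax":0,"ay":0,"az":0,"jaw":0.57},
  {"dx":0,"dy":-0.075,"dz":0,"ax":0,"ay":0,"az":0,"jaw":0.5},
  {"dx":0,"dy":-0.075,"dz":0,"ax":0,"ay":0,"az":0,"jaw":0.45},
])

```text
t: 39.38
position: [0.4768, -0.0946, 0.1558]
eef_rot: [-89.9, -0.2, -55.1]
ft_force: [-1.0, 0.5, -1.1]
gripper_width: 0.546
```

```bash
python3 go.py .382 -.297 .11 34.9
```

```text
t 39.38 pos [ 0.4768 -0.0946  0.1558] jawdeg 34.92 tilt 0.22 F [-1.   0.5 -1.1] w 0.546
 dx 0.1116 dy 0.0457 dz -0.1937  ax -0.14 ay 0.02 az 0.17  n>=5.5
```

Request:
move_arm([
  {"dx":0.012,"dy":0,"dz":-0.022,"ax":0,"ay":0,"az":0,"jaw":0.45},
  {"dx":0.03,"dy":0,"dz":-0.052,"ax":0,"ay":0,"az":0,"jaw":0.45},
  {"dx":0.048,"dy":0,"dz":-0.084,"ax":0,"ay":0,"az":0,"jaw":0.45},
  {"dx":0.066,"dy":0.01,"dz":-0.115,"ax":0,"ay":0,"az":0,"jaw":0.45},
  {"dx":0.084,"dy":0.02,"dz":-0.146,"ax":0,"ay":0,"az":0,"jaw":0.45},
  {"dx":0.102,"dy":0.04,"dz":-0.177,"ax":0,"ay":0,"az":0,"jaw":0.45},
  {"dx":0.1116,"dy":0.0457,"dz":-0.1937,"ax":0,"ay":0,"az":0,"jaw":0.45},
  {"dx":0.1116,"dy":0.0457,"dz":-0.1937,"ax":0,"ay":0,"az":0,"jaw":0.45},
  {"dx":0.1116,"dy":0.0457,"dz":-0.1937,"ax":0,"ay":0,"az":0,"jaw":0.45},
  {"dx":0.1116,"dy":0.0457,"dz":-0.1937,"ax":0,"ay":0,"az":0,"jaw":0.45},
])

```text
t: 40.22
position: [0.3809, -0.2956, 0.108]
eef_rot: [-90.0, 0.1, -55.0]
ft_force: [-0.6, 0.6, 0.2]
gripper_width: 0.551
```

```bash
python3 go.py .382 -.297 .031 34.9; python3 caps.py | grep dark
```

```text
t 40.22 pos [ 0.3809 -0.2956  0.108 ] jawdeg 35.0 tilt 0.07 F [-0.6  0.6  0.2] w 0.551
 dx 0.0019 dy 0.0770 dz 0.0000  ax -0.03 ay 0.10 az -0.07  n>=1.8
dark [ 0.5212 -0.1009] stack frame [ 0.0217 -0.022 ] [279, 200, 6, 5, 26]
dark [ 0.474  -0.0931] stack frame [-0.0261 -0.0226] [277, 214, 6, 6, 30]
dark side [([215, 175, 19, 35, 466], [225.1, 188.9]), ([215, 208, 42, 37, 973], [234.1, 230.4]), ([252, 212, 7, 6, 31], [254.8, 214.7])]
```

Request:
move_arm([
  {"dx":0.0015,"dy":0.03,"dz":0,"ax":0,"ay":0,"az":0,"jaw":0.45},
  {"dx":0.0015,"dy":0.055,"dz":0,"ax":0,"ay":0,"az":0,"jaw":0.45},
  {"dx":0.0015,"dy":0.07,"dz":0,"ax":0,"ay":0,"az":0,"jaw":0.45},
  {"dx":0.0015,"dy":0.0765,"dz":0,"ax":0,"ay":0,"az":0,"jaw":0.45},
  {"dx":0.0015,"dy":0.0765,"dz":0,"ax":0,"ay":0,"az":0,"jaw":0.45},
  {"dx":0.0015,"dy":0.0765,"dz":0,"ax":0,"ay":0,"az":0,"jaw":0.65},
  {"dx":0.0015,"dy":0.0765,"dz":0,"ax":0,"ay":0,"az":0,"jaw":0.85},
  {"dx":0.0015,"dy":0.0765,"dz":0,"ax":0,"ay":0,"az":0,"jaw":1},
  {"dx":0.0015,"dy":0.0765,"dz":0,"ax":0,"ay":0,"az":0,"jaw":1},
  {"dx":0.0015,"dy":0.0765,"dz":0,"ax":0,"ay":0,"az":0,"jaw":1},
  {"dx":0.0015,"dy":0.0765,"dz":0,"ax":0,"ay":0,"az":0,"jaw":1},
])

```text
t: 41.23
position: [0.382, -0.2984, 0.0327]
eef_rot: [-90.0, -0.1, -55.1]
ft_force: [0.5, 0.5, 6.6]
gripper_width: 0.25
```

```bash
python3 go.py .4843 -.0476 .155 34.9
```

```text
t 41.23 pos [ 0.382  -0.2984  0.0327] jawdeg 34.93 tilt 0.08 F [0.5 0.5 6.6] w 0.25
 dx -0.1469 dy -0.1224 dz 0.2275  ax -0.02 ay 0.03 az 0.08  n>=7.1
```

Request:
move_arm([
  {"dx":0,"dy":-0.01,"dz":0,"ax":0,"ay":0,"az":0,"jaw":1},
  {"dx":0,"dy":-0.035,"dz":0,"ax":0,"ay":0,"az":0,"jaw":1},
  {"dx":0,"dy":-0.07,"dz":0,"ax":0,"ay":0,"az":0,"jaw":1},
  {"dx":-0.005,"dy":-0.1,"dz":0.008,"ax":0,"ay":0,"az":0,"jaw":1},
  {"dx":-0.02,"dy":-0.125,"dz":0.031,"ax":0,"ay":0,"az":0,"jaw":1},
  {"dx":-0.038,"dy":-0.125,"dz":0.059,"ax":0,"ay":0,"az":0,"jaw":1},
  {"dx":-0.056,"dy":-0.125,"dz":0.087,"ax":0,"ay":0,"az":0,"jaw":1},
  {"dx":-0.074,"dy":-0.125,"dz":0.115,"ax":0,"ay":0,"az":0,"jaw":1},
  {"dx":-0.092,"dy":-0.125,"dz":0.142,"ax":0,"ay":0,"az":0,"jaw":1},
  {"dx":-0.11,"dy":-0.125,"dz":0.17,"ax":0,"ay":0,"az":0,"jaw":1},
  {"dx":-0.128,"dy":-0.125,"dz":0.198,"ax":0,"ay":0,"az":0,"jaw":1},
  {"dx":-0.141,"dy":-0.125,"dz":0.219,"ax":0,"ay":0,"az":0,"jaw":1},
  {"dx":-0.147,"dy":-0.125,"dz":0.2275,"ax":0,"ay":0,"az":0,"jaw":1},
  {"dx":-0.147,"dy":-0.125,"dz":0.2275,"ax":0,"ay":0,"az":0,"jaw":1},
  {"dx":-0.147,"dy":-0.125,"dz":0.2275,"ax":0,"ay":0,"az":0,"jaw":1},
  {"dx":-0.147,"dy":-0.125,"dz":0.2275,"ax":0,"ay":0,"az":0,"jaw":1},
])

```text
t: 42.57
position: [0.4829, -0.0493, 0.1568]
eef_rot: [-90.1, -0.0, -55.2]
ft_force: [0.6, -0.1, -0.5]
gripper_width: 0.248
```

```bash
python3 go.py .4843 -.0476 .0797 34.9
```

```text
t 42.57 pos [ 0.4829 -0.0493  0.1568] jawdeg 34.81 tilt 0.1 F [ 0.6 -0.1 -0.5] w 0.248
 dx -0.0007 dy 0.0771 dz 0.0023  ax 0.10 ay -0.09 az 0.02  n>=1.9
```

Request:
move_arm([
  {"dx":0,"dy":0.025,"dz":0.001,"ax":0,"ay":0,"az":0,"jaw":1},
  {"dx":0,"dy":0.05,"dz":0.001,"ax":0,"ay":0,"az":0,"jaw":1},
  {"dx":0,"dy":0.067,"dz":0.001,"ax":0,"ay":0,"az":0,"jaw":1},
  {"dx":0,"dy":0.074,"dz":0.001,"ax":0,"ay":0,"az":0,"jaw":1},
  {"dx":0,"dy":0.0765,"dz":0.001,"ax":0,"ay":0,"az":0,"jaw":1},
  {"dx":0,"dy":0.0775,"dz":0.001,"ax":0,"ay":0,"az":0,"jaw":1},
  {"dx":0,"dy":0.078,"dz":0.001,"ax":0,"ay":0,"az":0,"jaw":1},
  {"dx":0,"dy":0.078,"dz":0.001,"ax":0,"ay":0,"az":0,"jaw":1},
  {"dx":0,"dy":0.078,"dz":0.001,"ax":0,"ay":0,"az":0,"jaw":1},
])

```text
t: 43.32
position: [0.485, -0.0476, 0.0798]
eef_rot: [-90.0, -0.1, -55.1]
ft_force: [0.4, -1.1, 0.1]
gripper_width: 0.251
```

Request:
move_arm([
  {"dx":0,"dy":0,"dz":0,"ax":0,"ay":0,"az":0,"jaw":0.72},
  {"dx":0,"dy":0,"dz":0,"ax":0,"ay":0,"az":0,"jaw":0.66},
  {"dx":0,"dy":0,"dz":0,"ax":0,"ay":0,"az":0,"jaw":0.6},
  {"dx":0,"dy":0,"dz":0,"ax":0,"ay":0,"az":0,"jaw":0.57},
  {"dx":0,"dy":0,"dz":0,"ax":0,"ay":0,"az":0,"jaw":0.57},
  {"dx":0,"dy":-0.015,"dz":0,"ax":0,"ay":0,"az":0,"jaw":0.57},
  {"dx":0,"dy":-0.04,"dz":0,"ax":0,"ay":0,"az":0,"jaw":0.57},
  {"dx":0,"dy":-0.07,"dz":0,"ax":0,"ay":0,"az":0,"jaw":0.57},
  {"dx":0,"dy":-0.1,"dz":0,"ax":0,"ay":0,"az":0,"jaw":0.5},
  {"dx":0,"dy":-0.12,"dz":0,"ax":0,"ay":0,"az":0,"jaw":0.45},
  {"dx":0,"dy":-0.12,"dz":0,"ax":0,"ay":0,"az":0,"jaw":0.45},
])

```text
t: 44.23
position: [0.487, -0.0465, 0.2027]
eef_rot: [-89.7, -0.3, -55.1]
ft_force: [1.0, -0.1, 0.3]
gripper_width: 0.547
```

```bash
python3 go.py .46 -.26 .2 34.9 .4648 .293 .2 -94 .4648 .293 .2 86; python3 -c "
from h import *
print(arm.state()['joint_positions'].round(1))"
```

```text
t 44.23 pos [ 0.487  -0.0465  0.2027] jawdeg 34.93 tilt 0.38 F [ 1.  -0.1  0.3] w 0.547
 dx 0.1596 dy 0.0028 dz -0.1444  ax -0.27 ay 0.03 az 0.26  n>=5.2
 dx -0.2910 dy 0.0022 dz 0.1762  ax -0.44 ay 128.93 az -0.17  n>=18.0
 dx -0.2910 dy 0.0022 dz 0.1762  ax -0.14 ay -51.07 az 0.36  n>=8.2
[ 35.1  25.1 -43.1 113.2  22.4  49.8  15. ]
```

```bash
cat > scr.py <<'E'
from h import *
c=snap('top','scr.png');g=cv2.cvtColor(c['image'],cv2.COLOR_RGB2HSV)
roi=np.zeros(g.shape[:2],bool); roi[190:260,130:190]=1
dark=roi&(g[...,2]<45)&(g[...,1]<120); yel=roi&(g[...,0]>18)&(g[...,0]<34)&(g[...,1]>130)
for n,m,z in (('rib',dark,.052),('foot',yel,.024),('all',dark|yel,.03)):
    k,l,st,ce=cv2.connectedComponentsWithStats(m.astype(np.uint8)); i=1+np.argmax(st[1:,4])
    p=np.argwhere(l==i)[:,::-1]; w=np.array([px2w(c,*q,z)[:2] for q in p]); r=cv2.minAreaRect((w*1000).astype(np.float32))
    v=np.linalg.svd(w-w.mean(0))[2][0]; print(n,len(p),'mean',w.mean(0).round(4),'rect',np.round(r[0],1),np.round(r[1],1),'axis',np.degrees(np.arctan2(v[1],v[0])).round(1)%180)
E
python3 scr.py
```

```text
rib 96 mean [0.4643 0.2923] rect [463.8 292. ] [18.7 70.5] axis 174.8
foot 137 mean [0.4638 0.2872] rect [465.  292.3] [30.9 96.3] axis 174.2
all 239 mean [0.4643 0.2903] rect [465.  290.5] [32.1 95.8] axis 174.2
```

Request:
move_arm([
  {"dx":-0.03,"dy":0,"dz":0.018,"ax":0,"ay":-6,"az":0,"jaw":0.45},
  {"dx":-0.062,"dy":0,"dz":0.037,"ax":0,"ay":-12,"az":0,"jaw":0.45},
  {"dx":-0.095,"dy":0,"dz":0.057,"ax":0,"ay":-19,"az":0,"jaw":0.4},
  {"dx":-0.128,"dy":0,"dz":0.077,"ax":0,"ay":-26,"az":0,"jaw":0.4},
  {"dx":-0.16,"dy":0,"dz":0.097,"ax":0,"ay":-33,"az":0,"jaw":0.4},
  {"dx":-0.193,"dy":0,"dz":0.117,"ax":0,"ay":-40,"az":0,"jaw":0.4},
  {"dx":-0.226,"dy":0,"dz":0.137,"ax":0,"ay":-46,"az":0,"jaw":0.4},
  {"dx":-0.26,"dy":0,"dz":0.157,"ax":0,"ay":-49.6,"az":0,"jaw":0.4},
  {"dx":-0.291,"dy":0.002,"dz":0.176,"ax":0,"ay":-49.6,"az":0,"jaw":0.4},
  {"dx":-0.291,"dy":0.03,"dz":0.176,"ax":0,"ay":-49.6,"az":0,"jaw":0.4},
  {"dx":-0.291,"dy":0.06,"dz":0.176,"ax":0,"ay":-49.6,"az":0,"jaw":0.4},
  {"dx":-0.291,"dy":0.08,"dz":0.176,"ax":0,"ay":-49.6,"az":0,"jaw":0.4},
  {"dx":-0.291,"dy":0.08,"dz":0.176,"ax":0,"ay":-49.6,"az":0,"jaw":0.4},
  {"dx":-0.291,"dy":0.08,"dz":0.176,"ax":0,"ay":-49.6,"az":0,"jaw":0.4},
])

```text
t: 45.45
position: [0.461, 0.2922, 0.1175]
eef_rot: [-90.1, 0.2, -5.4]
ft_force: [0.3, 0.0, -0.2]
gripper_width: 0.601
```

```bash
python3 go.py .4643 .2922 .0455 84.5; python3 -c "
from h import *
print(arm.state()['joint_positions'].round(1))"
```

```text
t 45.45 pos [0.461  0.2922 0.1175] jawdeg 84.58 tilt 0.21 F [ 0.3  0.  -0.2] w 0.601
 dx 0.0035 dy 0.0720 dz 0.0004  ax 0.11 ay 0.08 az -0.18  n>=1.7
[ -1.6  41.5 -48.3 107.4  40.1  50.   14.4]
```

Request:
move_arm([
  {"dx":0.003,"dy":0.025,"dz":0,"ax":0,"ay":0,"az":0,"jaw":0.4},
  {"dx":0.003,"dy":0.05,"dz":0,"ax":0,"ay":0,"az":0,"jaw":0.4},
  {"dx":0.003,"dy":0.065,"dz":0,"ax":0,"ay":0,"az":0,"jaw":0.4},
  {"dx":0.003,"dy":0.071,"dz":0,"ax":0,"ay":0,"az":0,"jaw":0.4},
  {"dx":0.003,"dy":0.071,"dz":0,"ax":0,"ay":0,"az":0,"jaw":0.4},
  {"dx":0.003,"dy":0.071,"dz":0,"ax":0,"ay":0,"az":0,"jaw":0.7},
  {"dx":0.003,"dy":0.071,"dz":0,"ax":0,"ay":0,"az":0,"jaw":1},
  {"dx":0.003,"dy":0.071,"dz":0,"ax":0,"ay":0,"az":0,"jaw":1},
  {"dx":0.003,"dy":0.071,"dz":0,"ax":0,"ay":0,"az":0,"jaw":1},
  {"dx":0.003,"dy":0.071,"dz":0,"ax":0,"ay":0,"az":0,"jaw":1},
  {"dx":0.003,"dy":0.071,"dz":0,"ax":0,"ay":0,"az":0,"jaw":1},
])

```text
t: 46.37
position: [0.4655, 0.2929, 0.0485]
eef_rot: [-89.9, -0.0, -5.5]
ft_force: [-0.2, -0.1, 5.8]
gripper_width: 0.18
```

```bash
python3 go.py .4541 .3225 .0555 86
```

```text
t 46.37 pos [0.4655 0.2929 0.0485] jawdeg 84.54 tilt 0.07 F [-0.2 -0.1  5.8] w 0.18
 dx -0.0142 dy -0.0070 dz 0.0284  ax -0.06 ay -1.46 az 0.04  n>=0.8
```

Gripped at z = 0.0485; lift 12 mm, shift, lower to the same height and release.

Request:
move_arm([
  {"dx":0,"dy":-0.006,"dz":0,"ax":0,"ay":0,"az":0,"jaw":1},
  {"dx":0,"dy":-0.014,"dz":0,"ax":0,"ay":0,"az":0,"jaw":1},
  {"dx":-0.004,"dy":-0.014,"dz":0.008,"ax":0,"ay":-0.5,"az":0,"jaw":1},
  {"dx":-0.009,"dy":-0.014,"dz":0.018,"ax":0,"ay":-1,"az":0,"jaw":1},
  {"dx":-0.014,"dy":-0.014,"dz":0.028,"ax":0,"ay":-1.5,"az":0,"jaw":1},
  {"dx":-0.014,"dy":-0.014,"dz":0.0285,"ax":0,"ay":-1.5,"az":0,"jaw":1},
  {"dx":-0.014,"dy":-0.014,"dz":0.0285,"ax":0,"ay":-1.5,"az":0,"jaw":1},
  {"dx":-0.014,"dy":-0.007,"dz":0.0285,"ax":0,"ay":-1.5,"az":0,"jaw":1},
  {"dx":-0.014,"dy":-0.002,"dz":0.0285,"ax":0,"ay":-1.5,"az":0,"jaw":1},
  {"dx":-0.014,"dy":0.0005,"dz":0.0285,"ax":0,"ay":-1.5,"az":0,"jaw":1},
  {"dx":-0.014,"dy":0.0005,"dz":0.0285,"ax":0,"ay":-1.5,"az":0,"jaw":1},
  {"dx":-0.014,"dy":0.0005,"dz":0.0285,"ax":0,"ay":-1.5,"az":0,"jaw":1},
  {"dx":-0.014,"dy":0.0005,"dz":0.0285,"ax":0,"ay":-1.5,"az":0,"jaw":1},
])

```text
t: 47.45
position: [0.4541, 0.3213, 0.0483]
eef_rot: [-90.1, -0.0, -4.0]
ft_force: [-4.3, -4.9, 16.1]
gripper_width: 0.179
```

```bash
python3 go.py .4541 .3225 .0485 86
```

```text
t 47.45 pos [0.4541 0.3213 0.0483] jawdeg 85.99 tilt 0.12 F [-4.3 -4.9 16.1] w 0.179
 dx -0.0001 dy -0.0002 dz 0.0012  ax 0.11 ay -0.01 az 0.03  n>=0.0
```

Down on the mat. Release, rise and back off to the right for the last look.

Request:
move_arm([
  {"dx":0,"dy":-0.002,"dz":0,"ax":0,"ay":0,"az":0,"jaw":0.8},
  {"dx":0,"dy":-0.002,"dz":0,"ax":0,"ay":0,"az":0,"jaw":0.6},
  {"dx":0,"dy":-0.002,"dz":0,"ax":0,"ay":0,"az":0,"jaw":0.4},
  {"dx":0,"dy":-0.002,"dz":0,"ax":0,"ay":0,"az":0,"jaw":0.4},
  {"dx":0,"dy":-0.002,"dz":0,"ax":0,"ay":0,"az":0,"jaw":0.4},
  {"dx":0,"dy":-0.02,"dz":0,"ax":0,"ay":0,"az":0,"jaw":0.4},
  {"dx":0,"dy":-0.06,"dz":0,"ax":0,"ay":0,"az":0,"jaw":0.4},
  {"dx":0,"dy":-0.1,"dz":0,"ax":0,"ay":0,"az":0,"jaw":0.4},
  {"dx":0,"dy":-0.14,"dz":0,"ax":0,"ay":0,"az":0,"jaw":0.4},
  {"dx":0,"dy":-0.18,"dz":0,"ax":0,"ay":0,"az":0,"jaw":0.4},
  {"dx":0,"dy":-0.2,"dz":0,"ax":0,"ay":0,"az":0,"jaw":0.4},
  {"dx":0,"dy":-0.2,"dz":0,"ax":0,"ay":0,"az":0,"jaw":0.4},
])

```text
t: 48.45
position: [0.4556, 0.3241, 0.2522]
eef_rot: [-89.7, -0.3, -4.0]
ft_force: [0.8, 0.6, -0.5]
gripper_width: 0.595
```

```bash
python3 go.py .45 -.28 .25 34.9
```

```text
t 48.45 pos [0.4556 0.3241 0.2522] jawdeg 86.02 tilt 0.44 F [ 0.8  0.6 -0.5] w 0.595
 dx 0.0363 dy -0.0006 dz -0.6031  ax -0.42 ay 51.12 az 0.19  n>=14.5
```

Request:
move_arm([
  {"dx":0.002,"dy":0,"dz":-0.03,"ax":0,"ay":3,"az":0,"jaw":0.4},
  {"dx":0.036,"dy":0,"dz":-0.603,"ax":0,"ay":51,"az":0,"jaw":0.4},
  {"dx":0.036,"dy":0,"dz":-0.603,"ax":0,"ay":51,"az":0,"jaw":0.4},
  {"dx":0.036,"dy":0,"dz":-0.603,"ax":0,"ay":51,"az":0,"jaw":0.4},
  {"dx":0.036,"dy":0,"dz":-0.603,"ax":0,"ay":51,"az":0,"jaw":0.4},
  {"dx":0.036,"dy":0,"dz":-0.603,"ax":0,"ay":51,"az":0,"jaw":0.4},
  {"dx":0.036,"dy":0,"dz":-0.603,"ax":0,"ay":51,"az":0,"jaw":0.4},
  {"dx":0.036,"dy":0,"dz":-0.603,"ax":0,"ay":51,"az":0,"jaw":0.4},
  {"dx":0.036,"dy":0,"dz":-0.603,"ax":0,"ay":51,"az":0,"jaw":0.4},
  {"dx":0.036,"dy":0,"dz":-0.603,"ax":0,"ay":51,"az":0,"jaw":0.4},
  {"dx":0.036,"dy":0,"dz":-0.603,"ax":0,"ay":51,"az":0,"jaw":0.4},
  {"dx":0.036,"dy":0,"dz":-0.603,"ax":0,"ay":51,"az":0,"jaw":0.4},
  {"dx":0.036,"dy":0,"dz":-0.603,"ax":0,"ay":51,"az":0,"jaw":0.4},
  {"dx":0.036,"dy":0,"dz":-0.603,"ax":0,"ay":51,"az":0,"jaw":0.4},
  {"dx":0.036,"dy":0,"dz":-0.603,"ax":0,"ay":51,"az":0,"jaw":0.4},
  {"dx":0.036,"dy":0,"dz":-0.603,"ax":0,"ay":51,"az":0,"jaw":0.4},
  {"dx":0.036,"dy":0,"dz":-0.603,"ax":0,"ay":51,"az":0,"jaw":0.4},
  {"dx":0.036,"dy":0,"dz":-0.603,"ax":0,"ay":51,"az":0,"jaw":0.4},
])

```text
t: 49.95
position: [0.4479, -0.2809, 0.2465]
eef_rot: [-90.0, 0.1, -54.9]
ft_force: [1.0, -0.2, -0.5]
gripper_width: 0.6
```

```bash
python3 scr.py; python3 plate.py .054; python3 chips.py; python3 caps.py|grep dark; python3 - <<'E'
import cv2,numpy as np
b=cv2.resize(cv2.imread('pics/caps.png')[140:260,135:300],(780,567))[:300]*0
t=cv2.imread('pics/caps.png')[140:255,135:300]; s=cv2.imread('pics/caps_s.png')[150:250,190:330]
t=cv2.resize(t,None,fx=2.4,fy=2.4,interpolation=cv2.INTER_CUBIC); s=cv2.resize(s,None,fx=2.85,fy=2.85,interpolation=cv2.INTER_CUBIC)
H=t.shape[0]+s.shape[0]; o=np.zeros((H,400,3),'uint8'); o[:t.shape[0],:t.shape[1]]=t; o[t.shape[0]:,:s.shape[1]]=s
cv2.imwrite('pics/fin.png',o)
E
```

```text
rib 98 mean [0.4531 0.3154] rect [452.3 315.2] [18.2 67.2] axis 176.2
foot 142 mean [0.4526 0.3108] rect [452.4 314.8] [31.4 96. ] axis 176.1
all 244 mean [0.4524 0.3138] rect [452.4 314.1] [31.6 96.1] axis 176.5
area 1028 stand-frame extents x [-0.0545 -0.0523  0.0505  0.0527] y [-0.0555 -0.0533  0.0511  0.0534]
rect mm [-1.  -0.9] [108.9 107. ] 89.82
px [251.2 162. ] area 88 tray frame [ 0.15  -0.136]
px [222.4 190.9] area 11 tray frame [ 0.033 -0.053]
px [220.  201.5] area 6 tray frame [-0.005 -0.051]
px [219.4 211.4] area 8 tray frame [-0.04  -0.055]
dark [ 0.5212 -0.1009] stack frame [ 0.0217 -0.022 ] [279, 200, 6, 5, 26]
dark [ 0.4817 -0.0459] stack frame [-0.0268  0.0252] [262, 212, 7, 6, 27]
dark [ 0.4735 -0.0935] stack frame [-0.0265 -0.0231] [277, 214, 6, 6, 28]
dark side [([215, 175, 66, 53, 1873], [241.6, 194.6])]
```

View pics/fin.png

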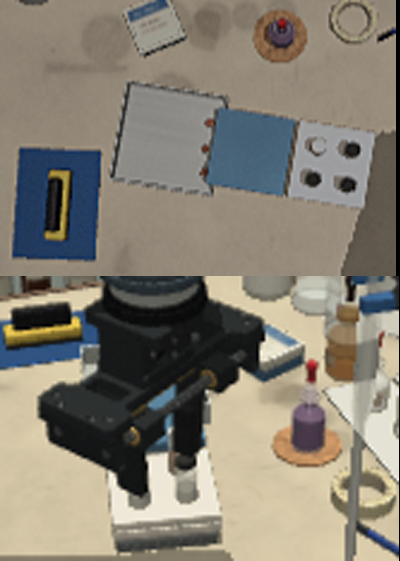

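```bash
python3 - <<'E'
from h import *
a=np.mean([arm.read_camera('top')['image'].astype(float) for _ in range(4)],0)
r=(a[...,0]-a[...,2]).round().astype(int)
print('cols 214..228'); 
for v in range(185,219): print(v,r[v,214:229])
E
```

```text
cols 214..228
185 [  7   6   6   6   6   7   6   5   6   6   6  10 -39 -36 -33]
186 [  6   6   7   7   6   6   6   6   6   7   6   6 -55 -51 -50]
187 [  6   5   6   6   6   6   5   6   6   6   8  -1 -51 -48 -46]
188 [  6   7   7   6   6   6   5   3   3   4   8 -22 -50 -47 -47]
189 [  7   6   6   6   6   5   2  21  29  18  12 -31 -49 -47 -48]
190 [  7   6   6   6   4   4   1  60  72  67  22 -48 -49 -46 -46]
191 [  6   7   6   6   6   4  24  73  68  60  27 -55 -49 -46 -46]
192 [  6   6   6   6   6   4   8  36  37  33   6 -56 -50 -47 -45]
193 [  6   6   6   6   6   6   4   5   5   8  -3 -51 -49 -47 -46]
194 [  5   5   6   6   6   6   6   6   6   8 -22 -50 -48 -46 -46]
195 [  6   6   6   4   6   6   7   6   8  11 -30 -49 -48 -47 -46]
196 [  5   7   6   6   6   6   7   6   8  12 -44 -49 -47 -46 -46]
197 [  6   6   6   6   6   6   6   6   8  12 -53 -49 -47 -46 -47]
198 [  6   6   6   6   6   6   6   7   8   6 -54 -49 -49 -48 -48]
199 [  5   6   6   6   5   4   9   6   6  -2 -52 -50 -48 -47 -46]
200 [  6   6   6   6   3   8  22  19   8 -22 -52 -48 -47 -46 -47]
201 [  6   6   6   6   7  38  
[... 442 characters left out ...]
 6   6   6   6   6   6  13 -53 -51 -49 -48 -48 -48 -49]
209 [  7   7   6   6   6   5   6  10 -55 -52 -48 -49 -48 -48 -49]
210 [  6   6   6   5   2  26  42  16 -57 -51 -48 -49 -48 -47 -49]
211 [  6   6   6   3  11  57  58   1 -56 -50 -48 -48 -48 -47 -49]
212 [  7   7   5   3  32  64  44 -24 -52 -50 -48 -48 -48 -48 -49]
213 [  6   7   6   5   7  24  30 -50 -52 -48 -48 -49 -48 -48 -48]
214 [  6   6   7   6   4   8  14 -56 -51 -50 -50 -48 -48 -48 -48]
215 [  6   6   6   5   6   7   7 -60 -54 -52 -50 -50 -49 -49 -49]
216 [  6   6   7   6   6   6  10 -27 -40 -41 -58 -58 -58 -57 -54]
217 [  6   6   6   6   6   6   8   6   0 -12   6   3   2 -16 -34]
218 [ 6  6  6  6  6  6  6  8  8  3 36 34 31 29 27]
```

```bash
python3 -c "
from h import *
print(arm.state()['t'],arm.state()['ft_force'].round(1)); print(arm.hand_in())"
```

```text
50.4 [ 0.3  0.2 -0.6]
the job is handed in; nothing more can be done
None
```

I handed the job in at 50.4 s of the 208 s allowed. Every check I could make passed, but I could see only three of the four chips in the tray.

- **Bottle:** it is upright on the cork coaster, roughly in the middle.
- **Blue plate:** it was pushed across with the open fingers and never lifted. It lies about 1 mm off the stand's centre in x and y, turned by about 0.2°.
- **Chips:** I wiped them into the tray with the scraper held about 1 mm above the plate. The camera shows three in the tray. The fourth is no longer on the plate and appears nowhere on the bench. I think it is in the tray, hidden under the plate's 13 mm overhang or lying on another chip, but I could not confirm that.
- **Scraper:** it was knocked about 3 cm after I put it back, so I re-centred it. It is now upright and released, about 8 mm from the mat's centre.
- **Vials:** all four stand upright on the white plate, within about 27 mm of its centre along each side. One was set down harder than the others (about 17 N), but it stayed upright.
- **Everything else:** in the last pictures the white plates, box, tape and pen look unmoved, judged by eye. The arm was clear of everything at hand-in.

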